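# Latch the end cover of an instrument sterilising case

### The arm

A 6-joint arm with a two-finger parallel gripper is mounted at the origin on the work surface. World frame = base frame: x ahead of the robot, y to its left, z up, the work surface at z = 0. Lengths are in m, angles in rad, forces in N, time in s.
With the tool pointing down it reaches from about 0.375 to 0.975 m from the base axis. Payload 3.8 kg.
Tool frame: the origin (TCP) lies at the very end of the fingers, on their centre line; the grasp point (between the pads) lies 19 mm behind it; z points along the fingers, y is the direction in which the jaws open and shut (so a half turn about z gives the same grasp; the last joint's range is limited). The gripper opens to 85 mm and grips with 20 to 120 N. Pads are 22 mm wide; open, the fingers measure 114 mm over their backs; the gripper's body (76 mm by 85 mm) begins 54 mm behind the grasp point. The pads swing forward as they close: fully open they stand 13 mm farther back than shut.
Start: joints at [1.286, 0.264, 1.604, -0, 1.274, -0.037], TCP at [0.166, 0.654, 0.231] pointing down, gripper open.
Joint ranges: [-2.63, 2.63], [-0.94, 2.18], [0.31, 2.57], [-1.31, 4.45], [0, 2.66], [-2.55, 2.55]. Speed limits (rad/s): [2.57, 2.57, 3.14, 3.14, 3.14, 3.14].

### API

Orientations are given as a rotation vector (axis times angle).
In Python, from workcell import bot, read_camera, finish_job gives the robot as it stands. The module is installed in compiled form; this text tells all that it offers.
- The arm moves only by the tool servo_tool, never from a script. Its argument "targets" is text: rows parted by semicolons, each of 7 numbers parted by spaces: the turn, a rotation vector about the tool's x, y, z in rad, then the shift along the tool's x, y, z in mm, then the finger opening in mm, from 0 to 85.4. In form: wx wy wz x y z gripper; .... A call has 1 to 8 rows; each row shifts and turns the pose as measured when the row begins, along the tool's axes as they then stand; what a row does not reach is not made up. A row lasts 1/12 s, in which the tool goes at most 41.7 mm and 7.16 degrees, less where a joint would pass 70% of its speed; a pose out of reach is approached as far as the arm can. A call is refused whole if a number of a shift passes 41.7 or a number of a turn 0.125, either way. A call with a gripper value outside its range is refused whole. The fingers move at their own pace and stop on an object; "newtons" is the grip in N (left out, the last holds). Time passes only in rows, so rows that do not move let the fingers close. It gives the time, the measured TCP pose, the force and the opening at its end, in the units of the state.
- bot.read_state(): the state, without advancing time (a new reading comes with each control period).
- read_camera(name): name is "scene" or "top" or "wrist"; returns a dict with "image" (400x640x3 uint8, red, green, blue), "mtx" (3x3 intrinsics, pixels), "k1" (the pictures are not rectified: a ray, as slopes to the right and down, at radius r is drawn at 1 + k1 r^2 times it, then the intrinsics apply), "eye" and "orientation" of the camera in the world; the wrist camera has in their place "T_tool_cam" (4x4, takes a point from camera to tool coordinates, whose origin is the TCP and whose axes are the flange's). Camera axes: x right, y up, looking along -z (the intrinsics and any distortion apply to the point x, -y, -z); pixel columns grow to the right and rows downward; lengths in m; the calibration is good to about 2 mm. A picture is of the moment at which its call begins: read the wrist's pose just before it. There is no depth.
- finish_job(): hands the job in, once; it reports no verdict.
The state is a dict: "time": time; "q": joint angles; "joint_vel": joint speeds; "joint_torque": joint torques, N m; "tool_pos": TCP position; "tcp_rot": TCP orientation; "wrist_force": force on the tool from outside, world axes, zero at the start; "torque": the same for the moment, N m; "width": opening from 0.0 (shut) to 1.0 (fully open).
Only numpy, scipy, OpenCV 4.12 (cv2) and the standard library are available. Lean on these libraries where they do the work, as an engineer would, in place of code of your own. Each camera call takes 0.05 s, during which the arm holds its last target.

### The job

The end cover of the metal instrument case stands off its seal. Take the loop of the draw latch on top of the case by its grip rod and hook its cross bar down into the slot of the keeper on the cover, feeling for the slot gently; then let go and press the latch lever down over centre until it lies fully home, so that the latch holds the cover pulled in. Do not ram the loop or force the lever, and leave everything else where it stands.

Things in the scene. Friction and masses are not known exactly. Their poses are not given: they have to be found in the camera images.
- case: aluminium instrument case, fixed; 120 mm wide, 60 mm high, reaching 170 mm to -x and 36 mm to +x of its origin, which lies on the table right below the lever's pivot. x runs along the case towards the end cover, z up. The latch lies on top at y = 0; the lever's pivot is at x = 0, z = 74 mm here, its axis along y.
- cover: end cover, 60 mm high, sliding along the case's x, with the steel keeper on top. Axes as the case's. Origin: axis of the loop's bar when seated in the keeper at its middle setting, 74 mm above the table. The keeper is set up to 6 mm either way along x from here; the setting is stiff, differs every time and is not measured. Over 25 N of loop on keeper with the lever up spoils it.
- slot (a point): same point as the cover's origin. The keeper, 24 mm wide in y, has a slot along y, open at top and ends, in which the 5 mm bar has 1 to 2 mm of play along x each way. The near wall (lever side, 15 mm thick) leans over the slot like a hook; the far wall is 10 mm thick; both have flat tops 8 mm above this point. Bar axis: at this height when seated, about 10 mm higher when on top of a wall.
- cover_slide (a joint): gap of the cover along the case's x in m: 0.022 standing free, 0 fully in; the seal pushes it out like a spring, 3 N at first and 1.2 N/mm. Once latched it reads 0.001 to 0.014, depending on the keeper's setting. The cover's origin lies 44 mm plus this gap from the lever's pivot.
- lever: steel lever of the latch, 92 mm long, 24 mm wide, 6 mm thick (its last 20 mm are 30 mm wide and 8 mm thick). Origin on its pivot; it points along its own -x; its upper face is 5 to 7 mm above the pivot axis along its own z. More than 40 N on it is too much.
- lever_tip (a point): middle of the lever's free end, 92 mm from the pivot axis
- lever_hinge (a joint): angle of the lever in rad: 0 lies flat on top of the case, pointing away from the cover, home on a hard stop; grows as the free end rises (1.57 upright, at most 1.9). It stays where it is left (0.1 N m friction) and yields to a pull on the loop; pressing it down near its end takes about 3 to 12 N when the loop is hooked. Dead centre is at about 0.14.
- loop: wire loop of the latch, two wires 36 mm apart. Origin at its pivot on the lever, 26 mm from the lever's pivot: with lever angle q it is at x = -26 cos(q - 0.14), z = 74 + 26 sin(q - 0.14) mm in the case's frame. Its x runs to the cross bar, 75 mm away.
- loop_pivot (a joint): angle of the loop against the lever in rad; the loop's rise above the level, seen towards the case's +x, is this value minus lever_hinge. It starts standing up steeply and stays so (0.012 N m friction); let go below about 45 degrees it drops by its weight (60 g).
- loop_bar (a point): middle of the loop's cross bar, a 5 mm round wire along y, which must go into the keeper's slot
- grip_rod (a point): middle of the loop's grip rod, 10 mm thick, 34 mm long, parallel to the cross bar and 36 mm above it (square to the loop's wires), carried by a wire at each end: fingers can pinch its middle from above, across its thickness, and the loop can turn about it between them
- bottle_a: clear plastic infusion bottle, 68 mm across, 170 mm tall; origin at the centre of its underside; a bystander
- bottle_b: clear plastic infusion bottle, 68 mm across, 170 mm tall; origin at the centre of its underside; a bystander
- bottle_c: clear plastic infusion bottle, 68 mm across, 170 mm tall; origin at the centre of its underside; a bystander
- syringe_pack: packed syringe lying flat, 160 x 50 x 27 mm; origin at the centre of its underside; a bystander
- dish: round steel bowl, 120 mm across, 40 mm tall; origin at the centre of its underside; a bystander
- jar: small amber glass jar, 44 mm across, 55 mm tall; origin at the centre of its underside; a bystander
- forceps: steel forceps lying flat, 130 mm long, 12 mm high; origin at the centre of its underside; a bystander

How it is judged:
By the outcome, as a careful person would: the job done as asked, in the order asked, and still so for the second after the job is handed in, with the robot touching nothing.
It also fails if it takes over 64 s, if anything falls off the work surface, if the arm or the gripper's body presses on something with over 40 N, if the wrist force passes 120 N, or if a joint passes its speed limit or range.

## Working session

There is one attempt and no reset: what is moved stays moved. The work goes in short steps, Python scripts to look and compute and a tool call to move; the robot and the scene stay as the last step left them, time stands still between calls to the robot, and variables do not carry over. Pictures are saved under pics/ and viewed, and the job is handed in when it is done.

Besides the shell and the picture viewer there is one more tool, called after "Call:" by a JSON object that holds its "op" and its "data", one argument or row to a line. servo_tool: Moves the arm, as the interface text tells. Its arguments: {"type":"object","properties":{"targets":{"type":"string"},"newtons":{"type":"number"}},"required":["targets"]}

```bash
mkdir -p pics; cat > h.py <<'E'
import numpy as np, cv2
from scipy.spatial.transform import Rotation as R
from workcell import bot, read_camera, finish_job
def cam(name,fn=None):
    s=bot.read_state(); c=read_camera(name)
    if fn: cv2.imwrite(fn,c['image'][:,:,::-1])
    if name=='wrist':
        T=np.eye(4);T[:3,:3]=R.from_rotvec(s['tcp_rot']).as_matrix();T[:3,3]=s['tool_pos']
        c['T']=T@np.array(c['T_tool_cam'])
    c['state']=s
    return c
E
python3 - <<'E'
from h import *
import pickle
s=bot.read_state();print(s)
for n in ['scene','top','wrist']:
    c=cam(n,f'pics/{n}0.png');pickle.dump(c,open(n+'0.pkl','wb'))
    print(n,{k:v for k,v in c.items() if k not in('image','state')})
E
```

```text
{'time': 0.0, 'q': array([ 1.28610801e+00,  2.64768177e-01,  1.60542235e+00, -1.63231621e-05,
        1.27371782e+00, -3.68785954e-02]), 'joint_vel': array([-0.0002806 , -0.0013245 ,  0.00084955,  0.00083473,  0.00114736,
       -0.0001863 ]), 'joint_torque': array([ 2.51902755e-03, -5.15090811e+01, -3.67334640e+01,  3.04502482e-04,
        1.25300739e-02,  8.82135623e-06]), 'tool_pos': array([0.16534353, 0.65364947, 0.22992582]), 'tcp_rot': array([-0.38821171, -3.11715427,  0.00359409]), 'wrist_force': array([ 0.00953703, -0.34120445,  0.96332183]), 'torque': array([-0.04911289,  0.00733149, -0.05092693]), 'width': 0.9976350139230108}
scene {'mtx': array([[362.73464853,   0.        , 316.62068518],
       [  0.        , 362.73464853, 200.35169333],
       [  0.        ,   0.        ,   1.        ]]), 'k1': -0.031104066992448727, 'eye': array([1.09500013, 0.33084802, 0.93337403]), 'orientation': array([0.3663615 , 0.68327478, 2.06357777])}
top {'mtx': array([[461.16261261,   0.        , 318.64108907],
       [  0.        , 461.16261261, 194.63666846],
       [  0.        ,   0.      
[... 270 characters left out ...]
2.02319608],
       [  0.        ,   0.        ,   1.        ]]), 'k1': -0.07455244766069001, 'T_tool_cam': array([[-1.66126628e-04,  9.64621266e-01,  2.63639498e-01,
         6.69631115e-02],
       [ 9.99999984e-01,  1.76757722e-04, -1.66046142e-05,
         8.94810844e-04],
       [-6.26174810e-05,  2.63639491e-01, -9.64621280e-01,
        -1.42640412e-01],
       [ 0.00000000e+00,  0.00000000e+00,  0.00000000e+00,
         1.00000000e+00]]), 'T': array([[ 0.24541593, -0.93526976, -0.25503234,  0.10076033],
       [ 0.96941574,  0.23621754,  0.06659132,  0.67130992],
       [-0.00203774, -0.26357494,  0.96463677,  0.3726987 ],
       [ 0.        ,  0.        ,  0.        ,  1.        ]])}
```

View pics/scene0.png

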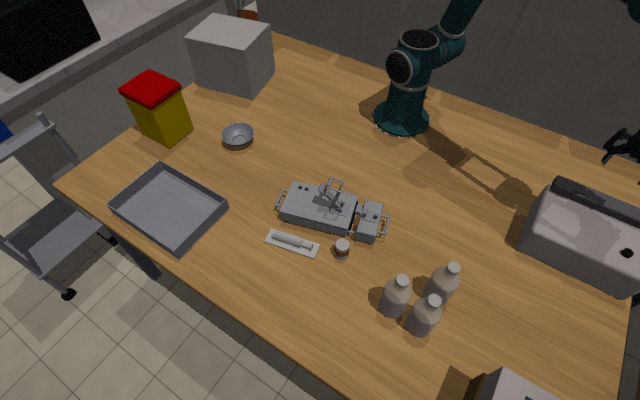

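View pics/top0.png

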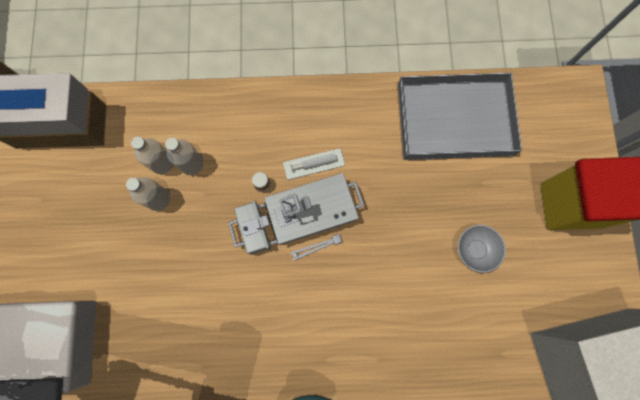

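View pics/wrist0.png

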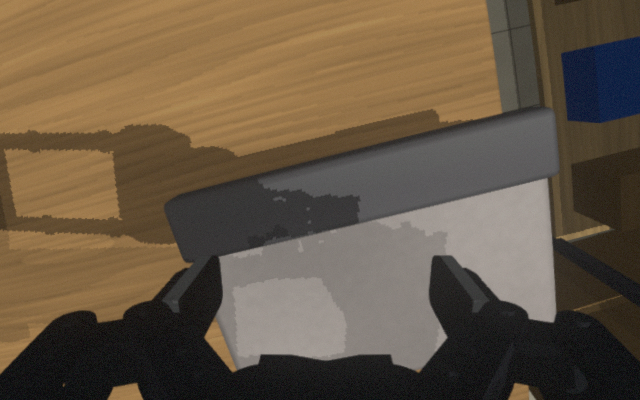

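The case is at about (310,210) in the top view, with its cover at (250,228), and at about (325,210) in the scene view. I'll enlarge both.

```bash
python3 - <<'E'
import cv2
a=cv2.imread('pics/top0.png')[160:270,220:380];cv2.imwrite('pics/top0c.png',cv2.resize(a,None,fx=5,fy=5,interpolation=cv2.INTER_CUBIC))
a=cv2.imread('pics/scene0.png')[165:275,260:400];cv2.imwrite('pics/scene0c.png',cv2.resize(a,None,fx=5,fy=5,interpolation=cv2.INTER_CUBIC))
E
```

```text
(no output)
```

View pics/top0c.png

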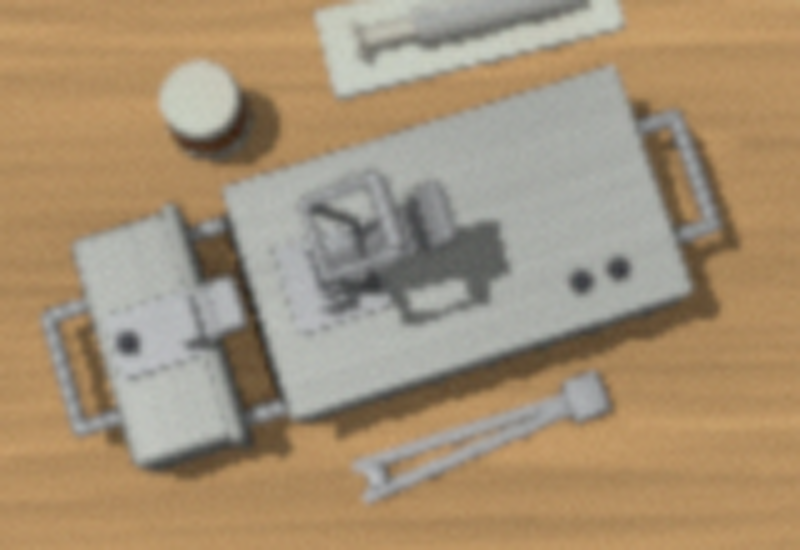

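View pics/scene0c.png

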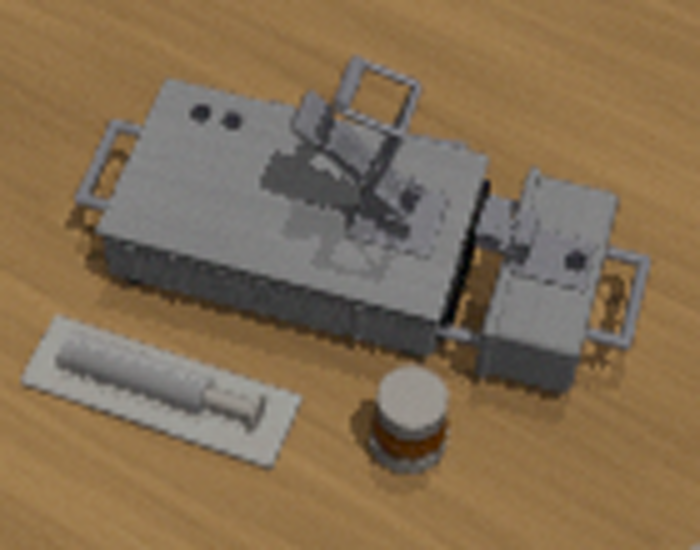

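```bash
cat >> h.py <<'E'
def proj(c,P):
    P=np.atleast_2d(P)
    if 'T' in c: Rm,e=c['T'][:3,:3],c['T'][:3,3]
    else: Rm,e=R.from_rotvec(c['orientation']).as_matrix(),c['eye']
    p=(P-e)@Rm
    s=np.stack([p[:,0]/-p[:,2],-p[:,1]/-p[:,2]],1)
    r2=(s**2).sum(1,keepdims=True); s=s*(1+c['k1']*r2)
    return s@np.diag([c['mtx'][0,0],c['mtx'][1,1]])+c['mtx'][:2,2]
def case2w(p,P): # p=(x,y,yaw) P in mm case frame
    P=np.atleast_2d(P)/1000.; cs,sn=np.cos(p[2]),np.sin(p[2])
    return np.stack([p[0]+cs*P[:,0]-sn*P[:,1],p[1]+sn*P[:,0]+cs*P[:,1],P[:,2]],1)
E
cat > fit0.py <<'E'
from h import *; import pickle
from scipy.optimize import least_squares
t=pickle.load(open('top0.pkl','rb'));s=pickle.load(open('scene0.pkl','rb'))
C=np.array([[36,-60,60],[-170,-60,60],[-170,60,60],[36,60,60]])
ut=np.array([[225,186],[615,66],[690,290],[285,416]])/5+[220,160]-.4
us=np.array([[437,322],[100,232],[168,80],[487,155]])/5+[260,165]-.4
f=lambda p:np.r_[(proj(t,case2w(p,C))-ut).ravel(),(proj(s,case2w(p,C))-us).ravel()]
best=min((least_squares(f,[.5,.1,y]) for y in [0,1.57,3.1,-1.57]),key=lambda r:r.cost)
print(best.x,best.fun.round(1))
f1=lambda p:f(p)[:8];f2=lambda p:f(p)[8:]
print(least_squares(f1,best.x).x,least_squares(f2,best.x).x)
E
python3 fit0.py
```

```text
[0.53933551 0.04818096 1.83962801] [-0.6 -0.3 -1.  -0.1 -1.1 -0.5  0.8 -1.  -0.2 -1.4 -0.4 -1.5 -0.  -0.9
  0.1 -0. ]
[0.53833367 0.0471239  1.83505825] [0.54154905 0.05028738 1.84858086]
```

```bash
cat >> h.py <<'E'
CP=[0.5393,0.0482,1.8396]
def downR(ty): # tool z down, tool y at world angle ty
    y=np.array([np.cos(ty),np.sin(ty),0]);z=np.array([0,0,-1.]);x=np.cross(y,z)
    return np.stack([x,y,z],1)
def plan(pos,Rt,n,g=None,start=None):
    s=bot.read_state(); R0=R.from_rotvec(s['tcp_rot']); p0=np.array(s['tool_pos'])
    dr=(R0.inv()*R.from_matrix(Rt)).as_rotvec()/n
    d=(np.array(pos)-p0)/n; g=g if g is not None else s['width']*85.4
    o=[];Rc=R0
    for i in range(n):
        l=Rc.inv().apply(d)*1000   # shift in tool axes as they stand at row start
        o.append(' '.join(f'{v:.4f}' for v in dr)+' '+' '.join(f'{v:.1f}' for v in l)+f' {g:.1f}')
        Rc=Rc*R.from_rotvec(dr)
    for k in range(0,n,8): print('; '.join(o[k:k+8]));print()
def tc(): # tcp in case frame mm
    s=bot.read_state(); p=np.array(s['tool_pos'])-[CP[0],CP[1],0]; c,n=np.cos(CP[2]),np.sin(CP[2])
    return np.array([c*p[0]+n*p[1],-n*p[0]+c*p[1],p[2]])*1000
E
python3 - <<'E'
from h import *
import pickle
plan(case2w(CP,[10,0,250])[0],downR(CP[2]),24,85)
# bottles approx at z=.16
t=pickle.load(open('top0.pkl','rb'))
from scipy.optimize import least_squares
for u in [(138,143),(173,144),(134,184)]:
    print(least_squares(lambda x:(proj(t,[x[0],x[1],.165])-u).ravel(),[.5,.3]).x)
E
```

```text
-0.0001 -0.0000 -0.0215 -21.1 -20.3 -0.8 85.0; -0.0001 -0.0000 -0.0215 -20.6 -20.7 -0.8 85.0; -0.0001 -0.0000 -0.0215 -20.2 -21.2 -0.8 85.0; -0.0001 -0.0000 -0.0215 -19.7 -21.6 -0.8 85.0; -0.0001 -0.0000 -0.0215 -19.3 -22.0 -0.8 85.0; -0.0001 -0.0000 -0.0215 -18.8 -22.4 -0.8 85.0; -0.0001 -0.0000 -0.0215 -18.3 -22.8 -0.8 85.0; -0.0001 -0.0000 -0.0215 -17.8 -23.2 -0.8 85.0

-0.0001 -0.0000 -0.0215 -17.3 -23.6 -0.8 85.0; -0.0001 -0.0000 -0.0215 -16.8 -24.0 -0.8 85.0; -0.0001 -0.0000 -0.0215 -16.3 -24.3 -0.8 85.0; -0.0001 -0.0000 -0.0215 -15.7 -24.7 -0.8 85.0; -0.0001 -0.0000 -0.0215 -15.2 -25.0 -0.8 85.0; -0.0001 -0.0000 -0.0215 -14.7 -25.3 -0.8 85.0; -0.0001 -0.0000 -0.0215 -14.1 -25.6 -0.8 85.0; -0.0001 -0.0000 -0.0215 -13.6 -25.9 -0.8 85.0

-0.0001 -0.0000 -0.0215 -13.0 -26.2 -0.8 85.0; -0.0001 -0.0000 -0.0215 -12.4 -26.5 -0.8 85.0; -0.0001 -0.0000 -0.0215 -11.9 -26.7 -0.8 85.0; -0.0001 -0.0000 -0.0215 -11.3 -27.0 -0.8 85.0; -0.0001 -0.0000 -0.0215 -10.7 -27.2 -0.8 85.0; -0.0001 -0.0000 -0.0215 -10.1 -27.5 -0.8 85.0; -0.0001 -0.0000 -0.0215 -9.5 -27.7 -0.8 85.0; -0.0001 -0.0000 -0.0215 -8.9 -27.9 -0.8 85.0

[0.70444047 0.38087628]
[0.69894317 0.29859126]
[0.60548505 0.3854867 ]
```

Call:
{"op": "servo_tool", "data": {
  "targets": "0 0 -0.0215 -21 -20.5 -0.8 85; 0 0 -0.0215 -20.5 -20.7 -0.8 85; 0 0 -0.0215 -20 -21 -0.8 85; 0 0 -0.0215 -19.7 -21.6 -0.8 85; 0 0 -0.0215 -19.3 -22 -0.8 85; 0 0 -0.0215 -18.8 -22.4 -0.8 85; 0 0 -0.0215 -18.3 -22.8 -0.8 85; 0 0 -0.0215 -17.8 -23.2 -0.8 85"
}}

```text
time: 0.82
tool_pos: [0.2891, 0.4508, 0.2317]
tcp_rot: [-0.092, -3.136, 0.009]
wrist_force: [0.6, -0.2, 0.0]
width: 0.995
```

Call:
{"op": "servo_tool", "data": {
  "targets": "0 0 -0.0215 -17.3 -23.6 -0.8 85; 0 0 -0.0215 -16.8 -24 -0.8 85; 0 0 -0.0215 -16.3 -24.3 -0.8 85; 0 0 -0.0215 -15.7 -24.7 -0.8 85; 0 0 -0.0215 -15.2 -25 -0.8 85; 0 0 -0.0215 -14.7 -25.3 -0.8 85; 0 0 -0.0215 -14 -25.6 -0.8 85; 0 0 -0.0215 -13.6 -25.9 -0.8 85"
}}

```text
time: 1.48
tool_pos: [0.4196, 0.2429, 0.237]
tcp_rot: [0.195, -3.129, 0.012]
wrist_force: [-0.0, -0.1, -0.5]
width: 0.998
```

```bash
python3 - <<'E'
from h import *
plan(case2w(CP,[40,0,250])[0],downR(CP[2]),8,85);print(tc())
E
```

```text
-0.0008 -0.0010 -0.0181 -11.1 -21.1 -1.6 85.0; -0.0008 -0.0010 -0.0181 -10.7 -21.3 -1.6 85.0; -0.0008 -0.0010 -0.0181 -10.3 -21.5 -1.6 85.0; -0.0008 -0.0010 -0.0181 -9.9 -21.6 -1.6 85.0; -0.0008 -0.0010 -0.0181 -9.6 -21.8 -1.6 85.0; -0.0008 -0.0010 -0.0181 -9.2 -22.0 -1.6 85.0; -0.0008 -0.0010 -0.0181 -8.8 -22.1 -1.6 85.0; -0.0008 -0.0010 -0.0181 -8.4 -22.3 -1.6 85.0

[219.51442203  63.71339404 237.01486205]
```

Call:
{"op": "servo_tool", "data": {
  "targets": "-0.001 -0.001 -0.018 -11 -21 -1.6 85; -0.001 -0.001 -0.018 -10.7 -21.3 -1.6 85; -0.001 -0.001 -0.018 -10.3 -21.5 -1.6 85; -0.001 -0.001 -0.018 -10 -21.6 -1.6 85; -0.001 -0.001 -0.018 -9.6 -21.8 -1.6 85; -0.001 -0.001 -0.018 -9.2 -22 -1.6 85; -0.001 -0.001 -0.018 -8.8 -22 -1.6 85; -0.001 -0.001 -0.018 -8.4 -22.3 -1.6 85"
}}

```text
time: 2.15
tool_pos: [0.5315, 0.076, 0.2484]
tcp_rot: [0.428, -3.11, -0.002]
wrist_force: [-0.1, -0.3, -0.0]
width: 0.992
```

```bash
python3 - <<'E'
from h import *
import pickle
c=cam('wrist','pics/w1.png');pickle.dump(c,open('w1.pkl','wb'));print(tc(),R.from_rotvec(c['state']['tcp_rot']).as_matrix().round(3))
c=cam('scene');cv2.imwrite('pics/s1.png',cv2.resize(c['image'][165:275,260:400,::-1],None,fx=5,fy=5,interpolation=cv2.INTER_CUBIC))
E
```

```text
[ 24.9049751   -1.47398914 248.78044367] [[-0.963 -0.27  -0.003]
 [-0.27   0.963  0.001]
 [ 0.002  0.002 -1.   ]]
```

View pics/w1.png

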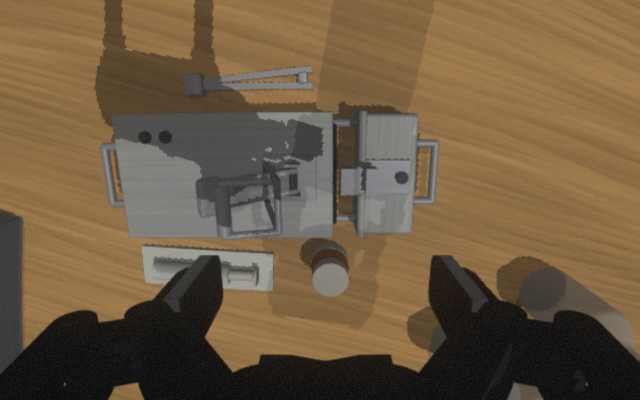

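```bash
python3 - <<'E'
import cv2
a=cv2.imread('pics/w1.png')[100:250,100:300];cv2.imwrite('pics/w1a.png',cv2.resize(a,None,fx=4,fy=4,interpolation=cv2.INTER_CUBIC))
a=cv2.imread('pics/w1.png')[100:250,255:455];cv2.imwrite('pics/w1b.png',cv2.resize(a,None,fx=4,fy=4,interpolation=cv2.INTER_CUBIC))
E
```

```text
(no output)
```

View pics/w1a.png

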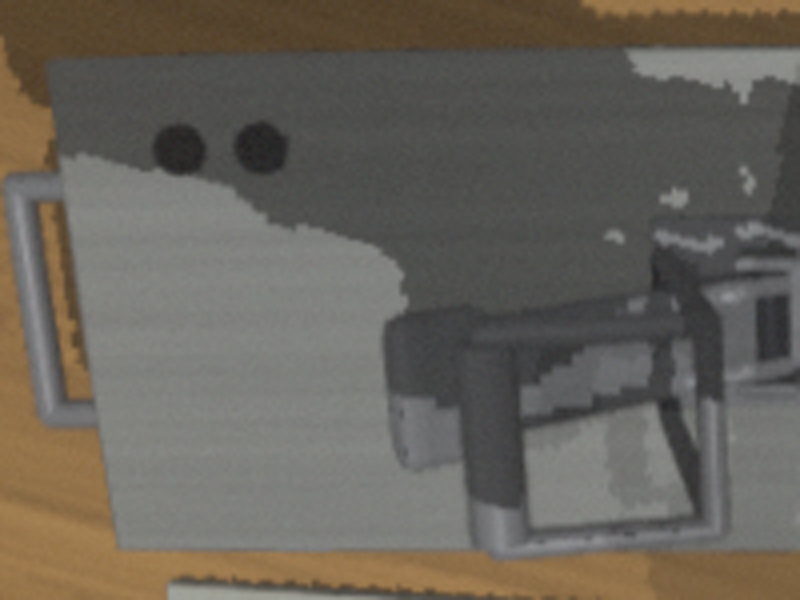

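View pics/w1b.png

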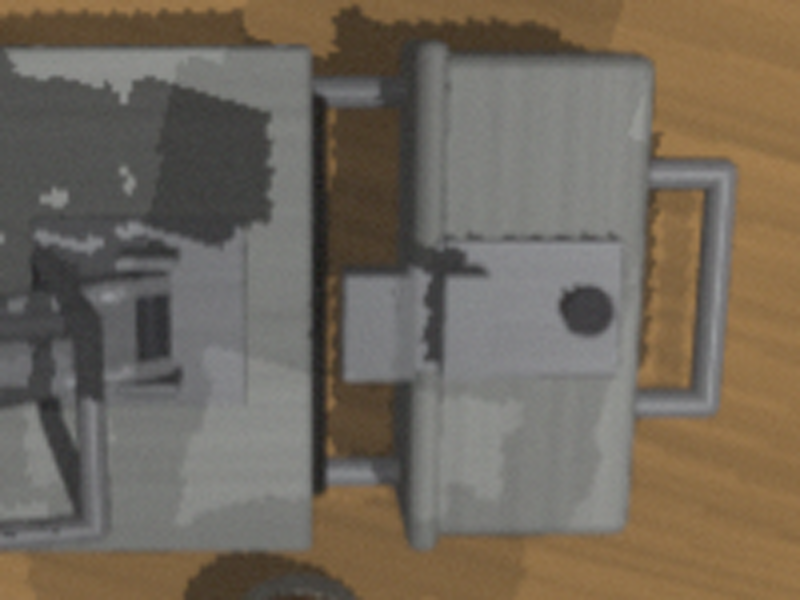

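View pics/s1.png

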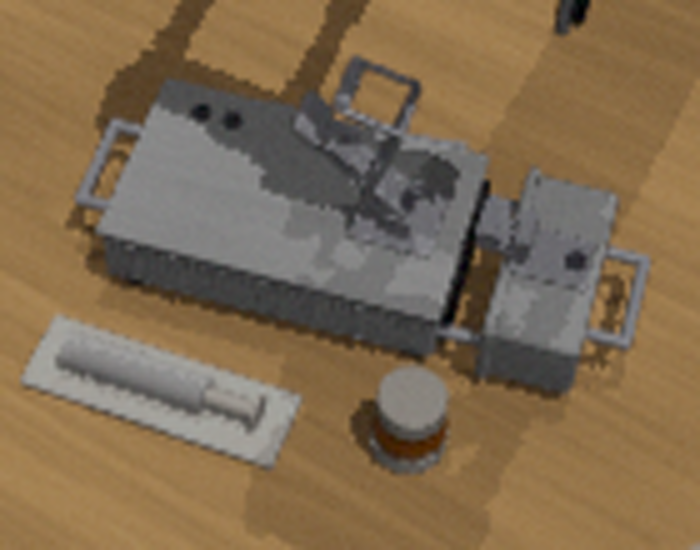

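```bash
cat > fit1.py <<'E'
from h import *; import pickle
from scipy.optimize import least_squares
L=lambda n:pickle.load(open(n,'rb'))
t,s,w=L('top0.pkl'),L('scene0.pkl'),L('w1.pkl')
C=np.array([[36,-60,60],[-170,-60,60],[-170,60,60],[36,60,60]])
T=lambda a:np.array(a)/5+[220,160]-.4
S=lambda a:np.array(a)/5+[260,165]-.4
A=lambda a:np.array(a)/4+[100,100]-.4
B=lambda a:np.array(a)/4+[255,100]-.4
ut=T([[225,186],[615,66],[690,290],[285,416]]);us=S([[437,322],[100,232],[168,80],[487,155]])
uw=np.r_[B([[312,547]]),A([[118,548],[50,62]]),B([[308,47]])]
def mech(q,a):
    piv=np.array([-26*np.cos(q-.14),0,74+26*np.sin(q-.14)])
    bar=piv+75*np.array([np.cos(a),0,np.sin(a)]);rod=bar+36*np.array([-np.sin(a),0,np.cos(a)])
    tip=np.array([-92*np.cos(q),0,74+92*np.sin(q)])
    return np.array([bar,rod,tip])
mt=T([[313,230],[389,213],[443,210]]);ms=S([[410,110],[347,83],[305,115]]);mw=A([[710,420],[493,435],[396,395]])
W=2
def f(p):
    c=case2w(p,C);m=case2w(p,mech(p[3],p[4]))
    return np.r_[(proj(t,c)-ut).ravel(),(proj(s,c)-us).ravel(),W*(proj(w,c)-uw).ravel(),(proj(t,m)-mt).ravel(),(proj(s,m)-ms).ravel(),W*(proj(w,m)-mw).ravel()]
r=least_squares(f,[.539,.048,1.84,1,1.5],loss='soft_l1')
print(r.x);print(f(r.x).reshape(-1,2).round(1).tolist());print(mech(*r.x[3:]).round(1))
fw=lambda p:(proj(w,case2w(p,C))-uw).ravel()
print('wrist only',least_squares(fw,r.x[:3]).x, least_squares(fw,r.x[:3]).fun.round(1))
E
python3 fit1.py
```

```text
[0.53729863 0.04756286 1.84933526 0.79939118 1.32538008]
[[-0.5, 0.7], [-1.1, 0.2], [-0.8, -0.4], [1.3, -0.1], [0.3, -2.1], [-0.2, -1.6], [-0.2, -1.1], [0.1, -0.7], [-2.4, -2.7], [2.5, -2.5], [1.1, 0.7], [-0.7, 0.5], [-0.0, 2.0], [-0.8, 0.1], [0.0, -0.2], [-0.0, -1.2], [0.4, -0.7], [-0.7, -2.1], [0.5, 1.2], [-0.7, 1.5], [0.0, -1.9]]
[[ -2.3   0.  162.7]
 [-37.2   0.  171.4]
 [-64.1   0.  140. ]]
wrist only [0.53769984 0.04763071 1.848657  ] [-1.3 -1.   1.2 -1.   0.6  0.7 -0.4  0.7]
```

```bash
sed -i 's/^CP=.*/CP=[0.5375,0.0476,1.849]/' h.py; cat >> h.py <<'E'
def back(c,u,z): # pixel -> case frame (mm) at height z mm
    from scipy.optimize import least_squares
    f=lambda x:(proj(c,case2w(CP,[x[0],x[1],z]))-u).ravel()
    return least_squares(f,[0,0]).x
def mech(q,a):
    piv=np.array([-26*np.cos(q-.14),0,74+26*np.sin(q-.14)])
    bar=piv+75*np.array([np.cos(a),0,np.sin(a)]);rod=bar+36*np.array([-np.sin(a),0,np.cos(a)])
    tip=np.array([-92*np.cos(q),0,74+92*np.sin(q)])
    return np.array([bar,rod,tip])
E
python3 - <<'E'
from h import *;import pickle
w=pickle.load(open('w1.pkl','rb'))
for u in [(343,325),(412,325),(427,325),(443,325),(618,305)]:
    print(u,back(w,np.array(u)/4+[255,100]-.4,82).round(1))
for u in [(400,300),(415,500),(650,300)]:
    print(u,back(w,np.array(u)/4+[255,100]-.4,60).round(1))
E
```

```text
(343, 325) [43.7 -0. ]
(412, 325) [59.2 -0.1]
(427, 325) [62.5 -0.1]
(443, 325) [66.1 -0.1]
(618, 305) [105.4   4.3]
(400, 300) [58.3  1.4]
(415, 500) [ 62.8 -49. ]
(650, 300) [118.4   1.2]
```

```bash
python3 - <<'E'
from h import *
print(tc())
plan(case2w(CP,[-37,0,212])[0],downR(CP[2]),6,28)
E
```

```text
[ 27.16236845  -2.85025218 248.57192977]
0.0000 -0.0003 -0.0014 0.4 -10.7 6.1 28.0; 0.0000 -0.0003 -0.0014 0.4 -10.7 6.1 28.0; 0.0000 -0.0003 -0.0014 0.4 -10.7 6.1 28.0; 0.0000 -0.0003 -0.0014 0.4 -10.7 6.1 28.0; 0.0000 -0.0003 -0.0014 0.4 -10.7 6.1 28.0; 0.0000 -0.0003 -0.0014 0.5 -10.7 6.1 28.0
```

Call:
{"op": "servo_tool", "data": {
  "targets": "0 0 -0.0015 0.5 -11 6.3 28; 0 0 -0.0015 0.5 -11 6.3 28; 0 0 -0.0015 0.5 -11 6.3 28; 0 0 -0.0015 0.5 -11 6.3 28; 0 0 -0.0015 0.5 -11 6.3 28; 0 0 -0.0015 0.5 -10.5 6 28; 0 0 0 0 0 0 28",
  "newtons": 30
}}

```text
time: 2.83
tool_pos: [0.5457, 0.006, 0.2046]
tcp_rot: [0.439, -3.104, -0.002]
wrist_force: [-0.4, -0.3, 0.1]
width: 0.328
```

```bash
python3 - <<'E'
from h import *
import pickle
c=cam('wrist','pics/w2.png');pickle.dump(c,open('w2.pkl','wb'));print(tc(),bot.read_state()['width']*85.4)
print(proj(c,case2w(CP,mech(.799,1.325))))
plan(case2w(CP,[-37,0,170])[0],downR(CP[2]),6,28)
E
```

```text
[-41.60338709   3.38388573 205.06181029] 27.92466433386119
[[394.75324996 236.27163162]
 [332.88148071 242.01918298]
 [288.36643358 223.30682069]]
0.0004 -0.0010 0.0004 -0.6 0.8 5.8 28.0; 0.0004 -0.0010 0.0004 -0.6 0.8 5.8 28.0; 0.0004 -0.0010 0.0004 -0.6 0.8 5.8 28.0; 0.0004 -0.0010 0.0004 -0.6 0.8 5.8 28.0; 0.0004 -0.0010 0.0004 -0.6 0.8 5.8 28.0; 0.0004 -0.0010 0.0004 -0.6 0.8 5.8 28.0
```

View pics/w2.png

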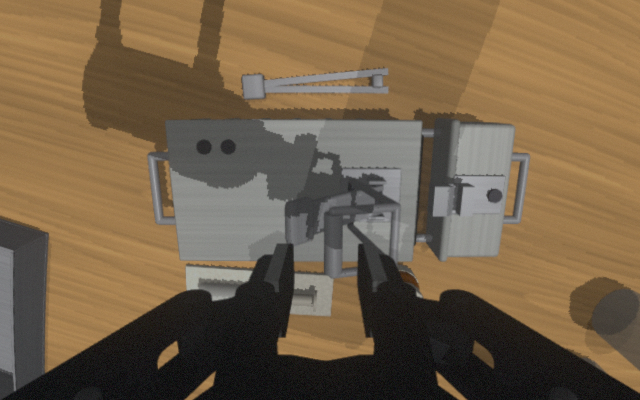

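Call:
{"op": "servo_tool", "data": {
  "targets": "0 -0.001 0 -0.6 0.8 6 28; 0 -0.001 0 -0.6 0.8 6 28; 0 -0.001 0 -0.6 0.8 6 28; 0 -0.001 0 -0.6 0.8 6 28; 0 -0.001 0 -0.6 0.8 5 28; 0 0 0 0 0 0 28"
}}

```text
time: 3.38
tool_pos: [0.5478, 0.0134, 0.1738]
tcp_rot: [-0.441, 3.11, 0.006]
wrist_force: [-0.7, 0.6, 0.2]
width: 0.33
```

```bash
python3 - <<'E'
from h import *
import pickle
c=cam('wrist','pics/w3.png');pickle.dump(c,open('w3.pkl','wb'));print(tc(),bot.read_state()['wrist_force'])
print(proj(c,case2w(CP,mech(.799,1.325))))
plan(case2w(CP,[-37.3,0,155])[0],downR(CP[2]),3,28)
E
```

```text
[-35.7462601   -0.61560002 174.21365955] [-0.11169123 -0.20536698  0.04527653]
[[393.75672729 250.88643352]
 [319.770988   258.70713869]
 [270.01631292 233.81630068]]
0.0012 0.0005 0.0011 0.2 -0.5 6.4 28.0; 0.0012 0.0005 0.0011 0.2 -0.5 6.4 28.0; 0.0012 0.0005 0.0011 0.2 -0.5 6.4 28.0
```

View pics/w3.png

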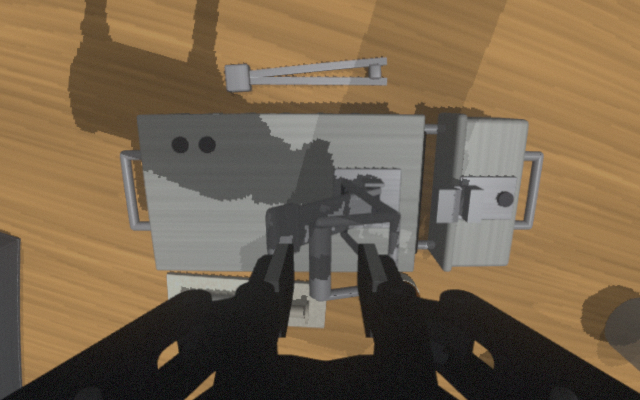

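Call:
{"op": "servo_tool", "data": {
  "targets": "0 0 0 0.2 -0.5 6.5 28; 0 0 0 0.2 -0.5 6.5 28; 0 0 0 0.2 -0.5 6 28; 0 0 0 0 0 0 28"
}}

```text
time: 3.77
tool_pos: [0.5484, 0.0122, 0.1543]
tcp_rot: [-0.442, 3.107, 0.005]
wrist_force: [-0.6, 0.6, -0.3]
width: 0.329
```

Call:
{"op": "servo_tool", "data": {
  "targets": "0 0 0 0 0 0 5; 0 0 0 0 0 0 5; 0 0 0 0 0 0 5; 0 0 0 0 0 0 5; 0 0 0 0 0 0 5; 0 0 0 0 0 0 5",
  "newtons": 30
}}

```text
time: 4.27
tool_pos: [0.5481, 0.0121, 0.1536]
tcp_rot: [-0.441, 3.109, 0.006]
wrist_force: [0.3, 0.9, -1.7]
width: 0.101
```

```bash
python3 - <<'E'
from h import *
import pickle
c=cam('wrist','pics/w4.png');pickle.dump(c,open('w4.pkl','wb'));print(tc(),bot.read_state()['wrist_force'])
E
```

```text
[-37.02630756  -0.35452532 153.56973016] [ 0.17441344 -0.11445127 -1.39178485]
```

View pics/w4.png

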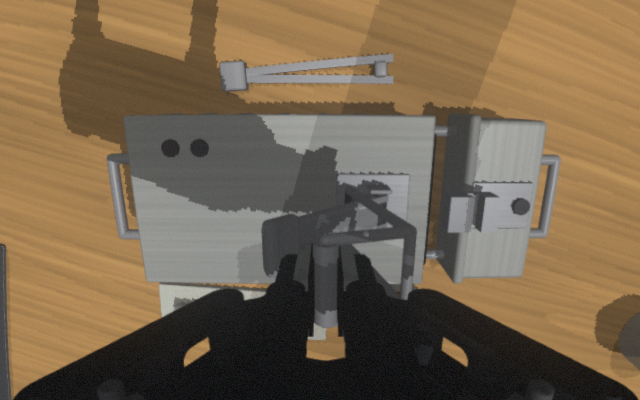

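```bash
cat >> h.py <<'E'
from scipy.optimize import fsolve
def solve(pt,which,g): # which 0 bar,1 rod ; pt (x,z)
    r=fsolve(lambda v:mech(v[0],v[1])[which][[0,2]]-pt,g,full_output=True)
    return r[0],r[2]==1
OFF=17.8
def loopstate(g=(1.2,.5)):
    t=tc(); v,ok=solve((t[0],t[2]+OFF),1,g)
    return t,v,ok,mech(*v)[0]
def barpath(bx,bz,n,g=(1.5,-.1)):
    t,v,ok,b=loopstate(); e,ok2=solve((bx,bz),0,g)
    print('now qa',v.round(3),ok,'bar',b.round(1),'goal qa',e.round(3),ok2)
    pr=t
    for i in range(1,n+1):
        m=mech(*(v+(e-v)*i/n)); p=np.array([m[1][0],0,m[1][2]-OFF]); d=p-pr; pr=p
        print(f'0 0 0 {d[1]:.1f} {d[0]:.1f} {-d[2]:.1f} 5; ',end='\n' if i%8==0 else '')
    print('goal tcp',pr.round(1))
E
python3 - <<'E'
from h import *
print(loopstate((.8,1.3)))
import h
barpath(63,97,16)
import pickle
w=pickle.load(open('w4.pkl','rb'))
a=w['image'][150:300,400:560,::-1];cv2.imwrite('pics/w4c.png',cv2.resize(a,None,fx=5,fy=5,interpolation=cv2.INTER_CUBIC))
E
```

```text
(array([-37.02630756,  -0.35452532, 153.56973016]), array([0.79345114, 1.32149518]), True, array([ -2.13924454,   0.        , 162.48756638]))
now qa [1.901 1.652] True bar [ -1.1   0.  174.3] goal qa [ 1.231e+00 -1.000e-03] True
0 0 0 0.4 6.6 -4.1 5; 0 0 0 0.0 6.9 -3.3 5; 0 0 0 0.0 7.2 -2.4 5; 0 0 0 0.0 7.4 -1.5 5; 0 0 0 0.0 7.5 -0.5 5; 0 0 0 0.0 7.5 0.4 5; 0 0 0 0.0 7.4 1.3 5; 0 0 0 0.0 7.2 2.2 5; 
0 0 0 0.0 7.0 3.1 5; 0 0 0 0.0 6.7 4.0 5; 0 0 0 0.0 6.2 4.8 5; 0 0 0 0.0 5.7 5.6 5; 0 0 0 0.0 5.2 6.3 5; 0 0 0 0.0 4.6 6.9 5; 0 0 0 0.0 3.9 7.5 5; 0 0 0 0.0 3.1 8.0 5; 
goal tcp [ 63.    0.  115.2]
```

View pics/w4c.png

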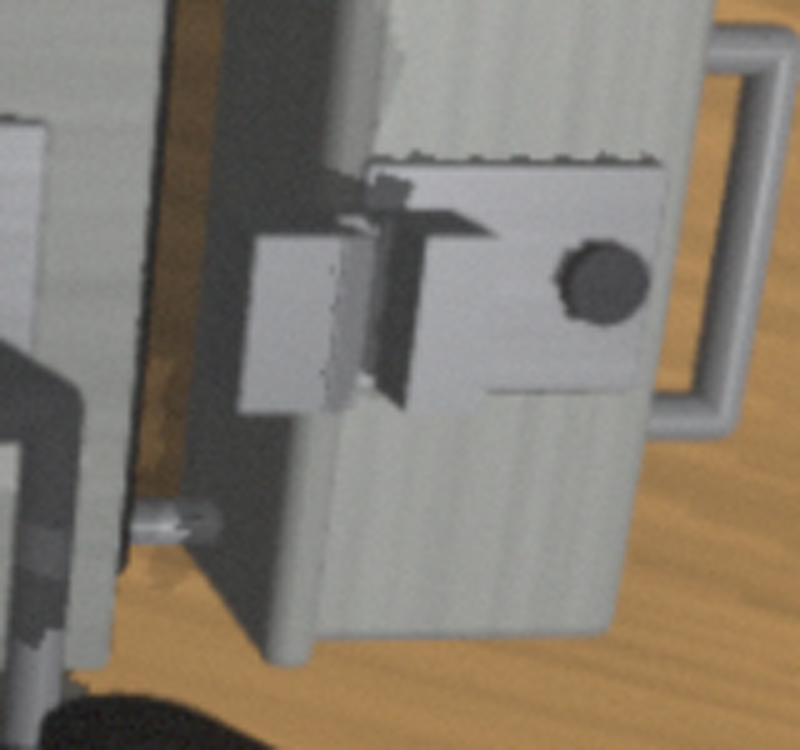

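```bash
python3 - <<'E'
from h import *;import pickle
w=pickle.load(open('w4.pkl','rb'))
for u,z in [((247,320),82),((332,320),82),((419,320),82),((332,320),71.5),((385,320),71.5),((375,320),71.5)]:
    print(u,z,back(w,np.array(u)/5+[400,150]-.4,z).round(1))
w=pickle.load(open('w3.pkl','rb'))
t,v,ok,b=loopstate((.8,1.3))
e,_=solve((63,97),0,(1.5,0));print(e)
n=16;pr=t
for i in range(1,n+1):
        m=mech(*(v+(e-v)*i/n)); p=np.array([m[1][0],0,m[1][2]-OFF]); d=p-pr; pr=p
        print(f'0 0 0 {d[1]:.1f} {d[0]:.1f} {-d[2]:.1f} 5; ',end='\n' if i%8==0 else '')
E
```

```text
(247, 320) 82 [43.8 -0.2]
(332, 320) 82 [55.  -0.2]
(419, 320) 82 [66.6 -0.2]
(332, 320) 71.5 [59.5 -3.5]
(385, 320) 71.5 [66.9 -3.5]
(375, 320) 71.5 [65.5 -3.5]
[ 1.23106892e+00 -8.68532198e-04]
0 0 0 0.4 7.2 -1.6 5; 0 0 0 0.0 7.3 -1.1 5; 0 0 0 0.0 7.3 -0.5 5; 0 0 0 0.0 7.3 0.1 5; 0 0 0 0.0 7.3 0.7 5; 0 0 0 0.0 7.2 1.2 5; 0 0 0 0.0 7.0 1.8 5; 0 0 0 0.0 6.8 2.3 5; 
0 0 0 0.0 6.6 2.9 5; 0 0 0 0.0 6.3 3.4 5; 0 0 0 0.0 6.0 3.8 5; 0 0 0 0.0 5.6 4.3 5; 0 0 0 0.0 5.2 4.7 5; 0 0 0 0.0 4.8 5.1 5; 0 0 0 0.0 4.3 5.4 5; 0 0 0 0.0 3.8 5.7 5;
```

Call:
{"op": "servo_tool", "data": {
  "targets": "0 0 0 0.4 7.2 -1.6 5; 0 0 0 0 7.3 -1.1 5; 0 0 0 0 7.3 -0.5 5; 0 0 0 0 7.3 0.1 5; 0 0 0 0 7.3 0.7 5; 0 0 0 0 7.2 1.2 5; 0 0 0 0 7 1.8 5; 0 0 0 0 6.8 2.3 5"
}}

```text
time: 4.98
tool_pos: [0.5318, 0.0691, 0.1505]
tcp_rot: [-0.441, 3.105, -0.004]
wrist_force: [1.6, -4.4, -3.3]
width: 0.104
```

```bash
cat >> h.py <<'E'
def path(g,goal,n,gg=(1.5,-.1)):
    t,v,ok,b=loopstate(g); e,ok2=solve(goal,0,gg)
    print('tcp',t.round(1),'qa',v.round(3),ok,'bar',b.round(1),'goal',e.round(3),ok2,'F',bot.read_state()['wrist_force'].round(1))
    pr=t
    for i in range(1,n+1):
        m=mech(*(v+(e-v)*i/n)); p=np.array([m[1][0],0,m[1][2]-OFF]); d=p-pr; pr=p
        print(f'0 0 0 {d[1]:.1f} {d[0]:.1f} {-d[2]:.1f} 5; ',end='\n' if i%8==0 else '')
    print('goal tcp',pr.round(1))
E
python3 - <<'E'
from h import *
path((1,.66),(63,97),8)
c=cam('scene');cv2.imwrite('pics/s2.png',cv2.resize(c['image'][165:275,260:400,::-1],None,fx=5,fy=5,interpolation=cv2.INTER_CUBIC))
E
```

```text
tcp [ 22.3  -0.4 150.5] qa [1.046 0.645] True bar [ 43.9   0.  139.5] goal [ 1.231e+00 -1.000e-03] True F [ 1.6 -4.4 -3.3]
0 0 0 0.4 6.3 3.0 5; 0 0 0 0.0 6.0 3.4 5; 0 0 0 0.0 5.7 3.9 5; 0 0 0 0.0 5.4 4.3 5; 0 0 0 0.0 5.0 4.7 5; 0 0 0 0.0 4.6 5.0 5; 0 0 0 0.0 4.1 5.4 5; 0 0 0 0.0 3.7 5.6 5; 
goal tcp [ 63.    0.  115.2]
```

View pics/s2.png

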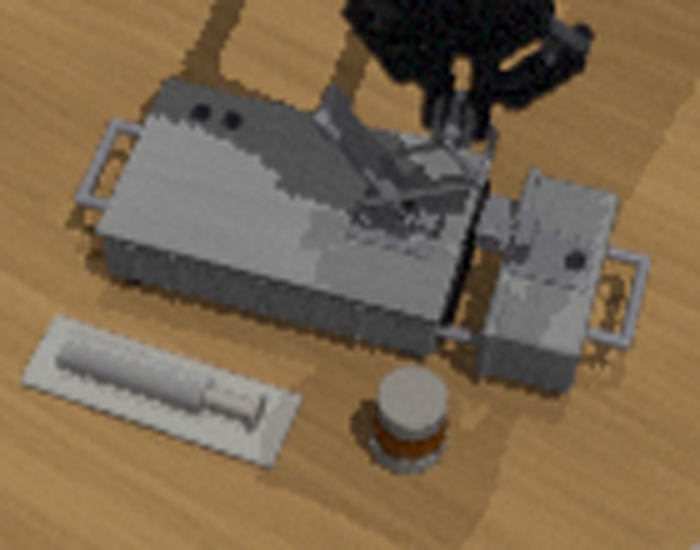

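Call:
{"op": "servo_tool", "data": {
  "targets": "0 0 0 0.4 6.3 3 5; 0 0 0 0 6 3.4 5; 0 0 0 0 5.7 3.9 5; 0 0 0 0 5.4 4.3 5; 0 0 0 0 5 4.7 5; 0 0 0 0 4.6 5 5; 0 0 0 0 4.1 5.4 5; 0 0 0 0 3.7 5.5 5"
}}

```text
time: 5.7
tool_pos: [0.5199, 0.1113, 0.1137]
tcp_rot: [-0.443, 3.103, -0.009]
wrist_force: [0.8, -4.0, -0.7]
width: 0.102
```

```bash
python3 - <<'E'
from h import *
import pickle
c=cam('wrist','pics/w5.png');pickle.dump(c,open('w5.pkl','wb'))
a=c['image'][150:300,250:450,::-1];cv2.imwrite('pics/w5c.png',cv2.resize(a,None,fx=4,fy=4,interpolation=cv2.INTER_CUBIC))
path((1.2,0),(63,87),4)
c=cam('scene');cv2.imwrite('pics/s3.png',cv2.resize(c['image'][165:275,300:400,::-1],None,fx=5,fy=5,interpolation=cv2.INTER_CUBIC))
E
```

```text
tcp [ 66.9  -0.3 112.5] qa [ 1.325 -0.05 ] True bar [65.1  0.  94.4] goal [ 1.262 -0.14 ] True F [ 4.4 -2.8 -2.1]
0 0 0 0.3 0.3 1.9 5; 0 0 0 0.0 0.3 1.9 5; 0 0 0 0.0 0.3 1.9 5; 0 0 0 0.0 0.2 1.9 5; goal tcp [ 68.    0.  104.9]
```

View pics/w5.png

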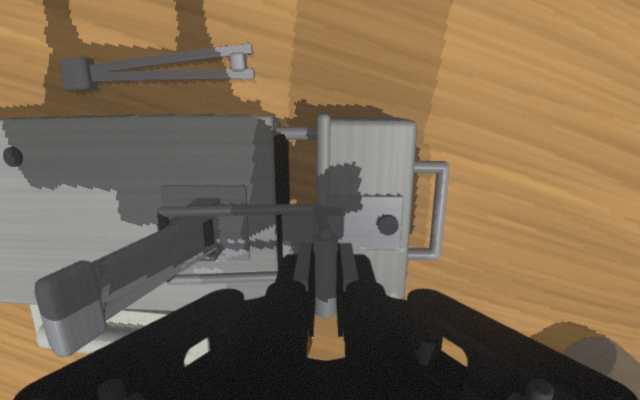

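View pics/s3.png

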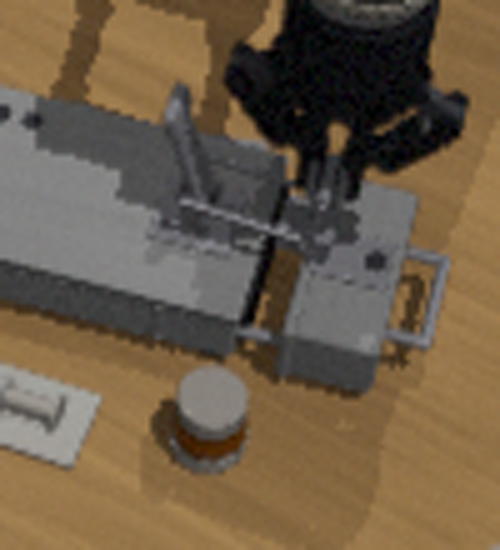

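Call:
{"op": "servo_tool", "data": {
  "targets": "0 0 0 0.3 0.3 1.8 5; 0 0 0 0 0.2 1.8 5; 0 0 0 0 0.2 1.5 5; 0 0 0 0 0 0 5; 0 0 0 0 0 0 5"
}}

```text
time: 6.22
tool_pos: [0.5193, 0.1133, 0.1085]
tcp_rot: [-0.443, 3.104, -0.005]
wrist_force: [0.7, -2.7, 1.0]
width: 0.1
```

```bash
python3 - <<'E'
from h import *
path((1.2,0),(63,85),2);path((1.2,0),(63,80),4)
E
```

```text
tcp [ 68.2  -0.5 108.5] qa [ 1.313 -0.1  ] True bar [64.6  0.  90.5] goal [ 1.277 -0.169] True F [ 0.7 -2.7  1. ]
0 0 0 0.5 0.5 2.9 5; 0 0 0 0.0 0.4 2.9 5; goal tcp [ 69.    0.  102.7]
tcp [ 68.2  -0.5 108.5] qa [ 1.313 -0.1  ] True bar [64.6  0.  90.5] goal [ 1.325 -0.244] True F [ 0.7 -2.7  1. ]
0 0 0 0.5 1.0 2.8 5; 0 0 0 0.0 0.9 2.8 5; 0 0 0 0.0 0.8 2.9 5; 0 0 0 0.0 0.7 2.9 5; goal tcp [71.7  0.  97.1]
```

Call:
{"op": "servo_tool", "data": {
  "targets": "0 0 0 0.3 0.2 1.5 5; 0 0 0 0 0.2 1.5 5; 0 0 0 0 0.2 1.2 5; 0 0 0 0 0 0 5"
}}

```text
time: 6.55
tool_pos: [0.5191, 0.1142, 0.1053]
tcp_rot: [-0.441, 3.103, -0.003]
wrist_force: [-0.4, -2.6, 1.7]
width: 0.098
```

```bash
python3 - <<'E'
from h import *
path((1.2,0),(63,80),4)
E
```

```text
tcp [ 69.1  -0.6 105.3] qa [ 1.307 -0.14 ] True bar [64.1  0.  87.5] goal [ 1.325 -0.244] True F [-0.4 -2.6  1.7]
0 0 0 0.6 0.7 2.0 5; 0 0 0 0.0 0.7 2.0 5; 0 0 0 0.0 0.6 2.1 5; 0 0 0 0.0 0.6 2.1 5; goal tcp [71.7  0.  97.1]
```

Call:
{"op": "servo_tool", "data": {
  "targets": "0 0 0 0.3 0.3 1.2 5; 0 0 0 0 0.3 1.2 5; 0 0 0 0 0 0 5"
}}

```text
time: 6.8
tool_pos: [0.5189, 0.115, 0.1036]
tcp_rot: [-0.441, 3.102, -0.002]
wrist_force: [0.2, -3.1, 0.9]
width: 0.104
```

```bash
python3 - <<'E'
from h import *
path((1.2,0),(63,80),4)
E
```

```text
tcp [ 69.9  -0.6 103.6] qa [ 1.32  -0.163] True bar [64.1  0.  85.8] goal [ 1.325 -0.244] True F [ 0.2 -3.1  0.9]
0 0 0 0.6 0.5 1.6 5; 0 0 0 0.0 0.5 1.6 5; 0 0 0 0.0 0.4 1.6 5; 0 0 0 0.0 0.4 1.6 5; goal tcp [71.7  0.  97.1]
```

Call:
{"op": "servo_tool", "data": {
  "targets": "0 0 0 0.3 0 1.2 5; 0 0 0 0 0 1.2 5; 0 0 0 0 0 0 5"
}}

```text
time: 7.05
tool_pos: [0.5187, 0.1155, 0.101]
tcp_rot: [-0.441, 3.102, -0.001]
wrist_force: [0.6, -1.9, 1.7]
width: 0.101
```

```bash
python3 - <<'E'
from h import *
path((1.2,0),(63,80),4)
E
```

```text
tcp [ 70.4  -0.6 101. ] qa [ 1.311 -0.195] True bar [63.5  0.  83.4] goal [ 1.325 -0.244] True F [ 0.6 -1.9  1.7]
0 0 0 0.6 0.3 0.9 5; 0 0 0 0.0 0.3 1.0 5; 0 0 0 0.0 0.3 1.0 5; 0 0 0 0.0 0.3 1.0 5; goal tcp [71.7  0.  97.1]
```

Call:
{"op": "servo_tool", "data": {
  "targets": "0 0 0 0.3 0.3 1.2 5; 0 0 0 0 0.2 1.2 5; 0 0 0 0 0 0 5"
}}

```text
time: 7.3
tool_pos: [0.5186, 0.1159, 0.0982]
tcp_rot: [-0.441, 3.101, -0.001]
wrist_force: [-0.1, -1.1, 2.0]
width: 0.102
```

```bash
python3 - <<'E'
from h import *
path((1.2,0),(63,77),4)
E
```

```text
tcp [70.8 -0.6 98.2] qa [ 1.301 -0.227] True bar [62.7  0.  81. ] goal [ 1.363 -0.29 ] True F [-0.1 -1.1  2. ]
0 0 0 0.6 0.6 1.1 5; 0 0 0 0.0 0.6 1.1 5; 0 0 0 0.0 0.6 1.1 5; 0 0 0 0.0 0.6 1.1 5; goal tcp [73.3  0.  93.7]
```

Call:
{"op": "servo_tool", "data": {
  "targets": "0 0 0 0.2 0.7 1.2 5; 0 0 0 0 0.6 1.2 5; 0 0 0 0 0 0 5"
}}

```text
time: 7.55
tool_pos: [0.5185, 0.1164, 0.0962]
tcp_rot: [-0.441, 3.101, -0.003]
wrist_force: [-1.4, -1.2, 4.8]
width: 0.101
```

```bash
python3 - <<'E'
from h import *
path((1.2,0),(63,74),4)
E
```

```text
tcp [71.4 -0.6 96.2] qa [ 1.305 -0.253] True bar [62.3  0.  79.1] goal [ 1.407 -0.337] True F [-1.4 -1.2  4.8]
0 0 0 0.6 0.9 1.5 5; 0 0 0 0.0 0.9 1.5 5; 0 0 0 0.0 0.9 1.5 5; 0 0 0 0.0 0.8 1.5 5; goal tcp [74.9  0.  90.2]
```

Call:
{"op": "servo_tool", "data": {
  "targets": "0 0 0 0 1 0 5; 0 0 0 0 0.8 0 5; 0 0 0 0 0 0 5"
}}

```text
time: 7.8
tool_pos: [0.5185, 0.1164, 0.0962]
tcp_rot: [-0.442, 3.1, -0.008]
wrist_force: [-0.5, -1.2, 4.3]
width: 0.103
```

```bash
python3 - <<'E'
from h import *
path((1.2,0),(64,74),4)
c=cam('wrist','pics/w6.png')
a=c['image'][150:300,250:450,::-1];cv2.imwrite('pics/w6c.png',cv2.resize(a,None,fx=4,fy=4,interpolation=cv2.INTER_CUBIC))
E
```

```text
tcp [71.4 -0.6 96.2] qa [ 1.308 -0.253] True bar [62.4  0.  79.1] goal [ 1.452 -0.342] True F [-0.5 -1.2  4.3]
0 0 0 0.6 1.2 1.5 5; 0 0 0 0.0 1.2 1.5 5; 0 0 0 0.0 1.1 1.5 5; 0 0 0 0.0 1.1 1.6 5; goal tcp [76.1  0.  90.1]
```

View pics/w6c.png

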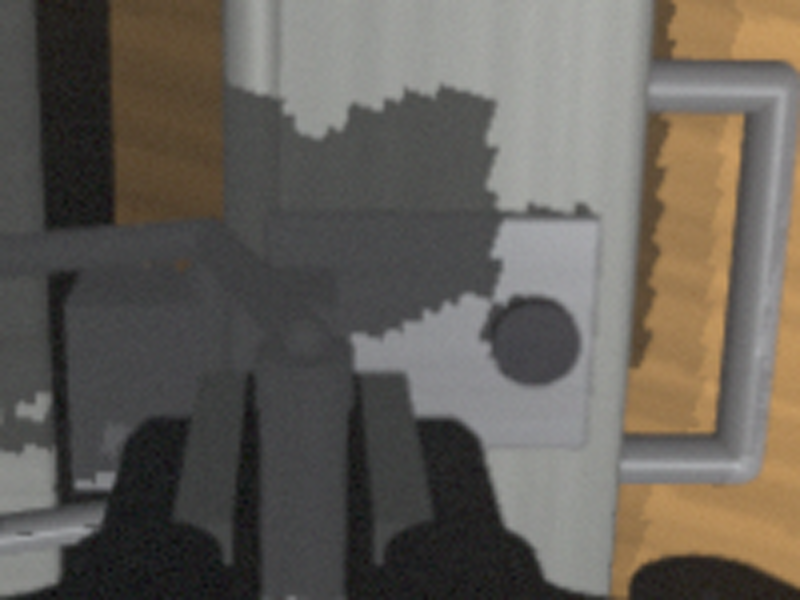

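Call:
{"op": "servo_tool", "data": {
  "targets": "0 0 0 0 2 -0.3 5; 0 0 0 0 2 0 5"
}}

```text
time: 8.02
tool_pos: [0.5178, 0.1186, 0.0961]
tcp_rot: [-0.443, 3.1, -0.013]
wrist_force: [2.3, -7.9, 2.2]
width: 0.1
```

```bash
python3 - <<'E'
from h import *
path((1.2,0),(64,74),4)
E
```

```text
tcp [73.7 -0.6 96.1] qa [ 1.394 -0.264] True bar [64.3  0.  79.2] goal [ 1.452 -0.342] True F [ 2.3 -7.9  2.2]
0 0 0 0.6 0.6 1.5 5; 0 0 0 0.0 0.6 1.5 5; 0 0 0 0.0 0.6 1.5 5; 0 0 0 0.0 0.5 1.5 5; goal tcp [76.1  0.  90.1]
```

Call:
{"op": "servo_tool", "data": {
  "targets": "0 0 0 0 0.2 1.2 5; 0 0 0 0 0.2 1.2 5"
}}

```text
time: 8.18
tool_pos: [0.518, 0.1187, 0.0957]
tcp_rot: [-0.443, 3.1, -0.014]
wrist_force: [-4.6, -4.6, 14.4]
width: 0.105
```

```bash
python3 - <<'E'
from h import *
path((1.2,0),(64,74),4)
E
```

```text
tcp [73.8 -0.8 95.7] qa [ 1.394 -0.268] True bar [64.2  0.  78.8] goal [ 1.452 -0.342] True F [-4.6 -4.6 14.4]
0 0 0 0.8 0.6 1.4 5; 0 0 0 0.0 0.6 1.4 5; 0 0 0 0.0 0.6 1.4 5; 0 0 0 0.0 0.5 1.4 5; goal tcp [76.1  0.  90.1]
```

Call:
{"op": "servo_tool", "data": {
  "targets": "0 0 0 0 -0.5 -1.5 5; 0 0 0 0 0 0 5"
}}

```text
time: 8.35
tool_pos: [0.5177, 0.1185, 0.0972]
tcp_rot: [-0.442, 3.1, -0.014]
wrist_force: [1.5, -3.1, -0.2]
width: 0.102
```

```bash
python3 - <<'E'
from h import *
import pickle
path((1.2,0),(64,74),4)
for n in ['wrist','scene','top']:
    c=cam(n);pickle.dump(c,open(f'{n}7.pkl','wb'))
    if n=='wrist': a=c['image'][130:290,140:340]
    if n=='scene': a=c['image'][180:250,310:410]
    if n=='top': a=c['image'][180:260,230:330]
    k=4 if n=='wrist' else 7
    cv2.imwrite(f'pics/{n}7.png',cv2.resize(a[:,:,::-1],None,fx=k,fy=k,interpolation=cv2.INTER_CUBIC))
E
```

```text
tcp [73.6 -0.5 97.2] qa [ 1.4  -0.25] True bar [64.7  0.  80.2] goal [ 1.452 -0.342] True F [ 1.5 -3.1 -0.2]
0 0 0 0.5 0.7 1.8 5; 0 0 0 0.0 0.6 1.8 5; 0 0 0 0.0 0.6 1.8 5; 0 0 0 0.0 0.5 1.8 5; goal tcp [76.1  0.  90.1]
```

View pics/wrist7.png

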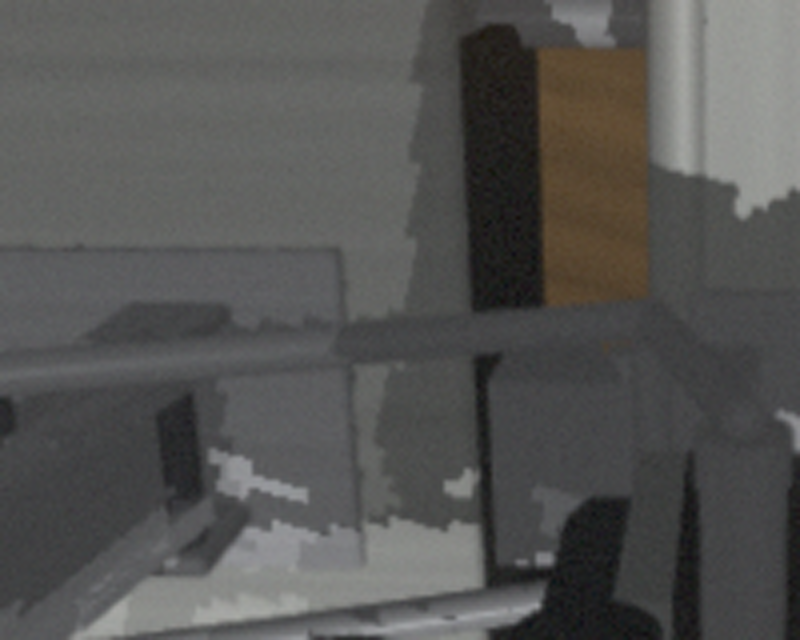

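View pics/scene7.png

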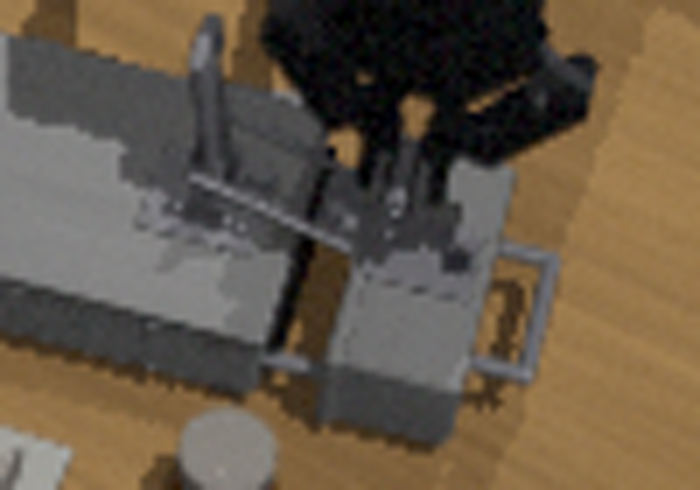

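View pics/top7.png

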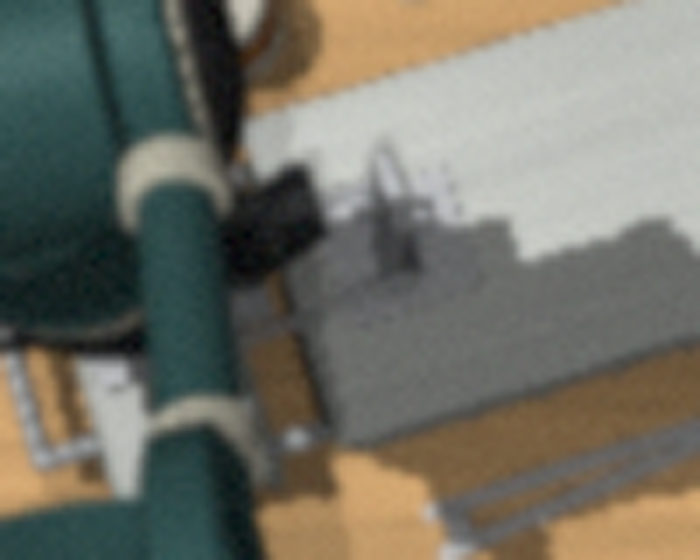

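```bash
python3 - <<'E'
from h import *;import pickle
w=pickle.load(open('wrist7.pkl','rb'))
P=lambda pts:((proj(w,case2w(CP,pts))-[140,130]+.4)*4).round(0)
print('wall corners',P([[43.8,12,82],[43.8,-12,82],[55,12,82]]))
for z in (74,77,79,82,84.5): print(z,P([[64.7,18,z],[62,18,z]]).tolist())
m=mech(1.4,-.25);piv=[-26*np.cos(1.26),18,74+26*np.sin(1.26)]
print('piv',P([piv]),'rod end',P([[m[1][0],17,m[1][2]]]), 'lid edge',P([[36,0,60]]))
E
```

```text
wall corners [[486. 375.]
 [495. 558.]
 [580. 376.]]
74 [[665.0, 309.0], [643.0, 309.0]]
77 [[663.0, 316.0], [641.0, 316.0]]
79 [[662.0, 321.0], [640.0, 321.0]]
82 [[661.0, 328.0], [638.0, 328.0]]
84.5 [[659.0, 335.0], [636.0, 334.0]]
piv [[-16. 368.]] rod end [[732. 443.]] lid edge [[463. 404.]]
```

Call:
{"op": "servo_tool", "data": {
  "targets": "0 0 0 0 -2 0.5 5; 0 0 0 0 -2 0.5 5"
}}

```text
time: 8.67
tool_pos: [0.5181, 0.1178, 0.096]
tcp_rot: [-0.44, 3.102, -0.004]
wrist_force: [-4.9, 6.9, 9.3]
width: 0.097
```

```bash
python3 - <<'E'
from h import *
path((1.2,0),(64,74),4)
E
```

```text
tcp [72.8 -0.6 96. ] qa [ 1.361 -0.262] True bar [63.5  0.  79. ] goal [ 1.452 -0.342] True F [-4.9  6.9  9.3]
0 0 0 0.6 0.8 1.4 5; 0 0 0 0.0 0.8 1.5 5; 0 0 0 0.0 0.8 1.5 5; 0 0 0 0.0 0.8 1.5 5; goal tcp [76.1  0.  90.1]
```

Call:
{"op": "servo_tool", "data": {
  "targets": "0 0 0 0 -2 -0.3 5; 0 0 0 0 -2 -0.2 5"
}}

```text
time: 8.83
tool_pos: [0.5183, 0.1169, 0.0965]
tcp_rot: [-0.438, 3.103, 0.005]
wrist_force: [-0.2, 3.3, 0.7]
width: 0.1
```

```bash
python3 - <<'E'
from h import *
path((1.2,0),(64,74),4)
E
```

```text
tcp [71.9 -0.5 96.5] qa [ 1.329 -0.252] True bar [62.9  0.  79.4] goal [ 1.452 -0.342] True F [-0.2  3.3  0.7]
0 0 0 0.5 1.1 1.5 5; 0 0 0 0.0 1.0 1.6 5; 0 0 0 0.0 1.0 1.6 5; 0 0 0 0.0 1.0 1.6 5; goal tcp [76.1  0.  90.1]
```

Call:
{"op": "servo_tool", "data": {
  "targets": "0 0 0 0 -2 0.1 5; 0 0 0 0 -2 0.1 5"
}}

```text
time: 9.0
tool_pos: [0.5187, 0.1155, 0.0963]
tcp_rot: [-0.437, 3.104, 0.013]
wrist_force: [-2.3, 7.4, 5.6]
width: 0.099
```

```bash
python3 - <<'E'
from h import *
path((1.2,0),(64,74),4)
E
```

```text
tcp [70.5 -0.6 96.3] qa [ 1.273 -0.247] True bar [61.7  0.  79.2] goal [ 1.452 -0.342] True F [-2.3  7.4  5.6]
0 0 0 0.6 1.4 1.5 5; 0 0 0 0.0 1.4 1.5 5; 0 0 0 0.0 1.4 1.6 5; 0 0 0 0.0 1.3 1.6 5; goal tcp [76.1  0.  90.1]
```

Call:
{"op": "servo_tool", "data": {
  "targets": "0 0 0 0 -2 -0.2 5; 0 0 0 0 -2 0 5"
}}

```text
time: 9.17
tool_pos: [0.5189, 0.1146, 0.0965]
tcp_rot: [-0.435, 3.105, 0.022]
wrist_force: [-0.8, 7.0, 3.2]
width: 0.102
```

```bash
python3 - <<'E'
from h import *
path((1.2,0),(64,74),4)
E
```

```text
tcp [69.6 -0.6 96.5] qa [ 1.238 -0.24 ] True bar [61.   0.  79.3] goal [ 1.452 -0.342] True F [-0.8  7.   3.2]
0 0 0 0.6 1.7 1.5 5; 0 0 0 0.0 1.6 1.6 5; 0 0 0 0.0 1.6 1.6 5; 0 0 0 0.0 1.6 1.7 5; goal tcp [76.1  0.  90.1]
```

```bash
python3 - <<'E'
from h import *
s=bot.read_state();print((R.from_rotvec(s['tcp_rot']).inv()*R.from_matrix(downR(CP[2]))).as_rotvec())
E
```

```text
[0.01321522 0.007554   0.0004157 ]
```

Call:
{"op": "servo_tool", "data": {
  "targets": "0 0 0 0 -3 -0.2 5; 0 0 0 0 -3 0 5"
}}

```text
time: 9.33
tool_pos: [0.5195, 0.1126, 0.0967]
tcp_rot: [-0.433, 3.107, 0.034]
wrist_force: [-3.4, 9.8, 5.0]
width: 0.104
```

```bash
python3 - <<'E'
from h import *
path((1.2,0),(64,74),4)
s=bot.read_state();print((R.from_rotvec(s['tcp_rot']).inv()*R.from_matrix(downR(CP[2]))).as_rotvec())
E
```

```text
tcp [67.5 -0.6 96.7] qa [ 1.157 -0.225] True bar [59.4  0.  79.4] goal [ 1.452 -0.342] True F [-3.4  9.8  5. ]
0 0 0 0.6 2.2 1.4 5; 0 0 0 0.0 2.2 1.6 5; 0 0 0 0.0 2.1 1.7 5; 0 0 0 0.0 2.1 1.8 5; goal tcp [76.1  0.  90.1]
[ 0.02087543  0.00732845 -0.00124666]
```

```bash
python3 - <<'E'
from h import *
import pickle
c=cam('wrist');pickle.dump(c,open('wrist8.pkl','wb'))
a=c['image'][130:290,190:390]
cv2.imwrite(f'pics/wrist8.png',cv2.resize(a[:,:,::-1],None,fx=4,fy=4,interpolation=cv2.INTER_CUBIC))
P=lambda pts:((proj(c,case2w(CP,pts))-[190,130]+.4)*4).round(0).tolist()
print(P([[36,60,60],[36,30,60],[43.8,12,82],[43.8,-12,82],[105.4,12,82],[59.4,18,79],[62,18,77]]))
E
```

```text
[[275.0, -45.0], [286.0, 192.0], [331.0, 380.0], [340.0, 565.0], [852.0, 375.0], [464.0, 323.0], [486.0, 318.0]]
```

View pics/wrist8.png

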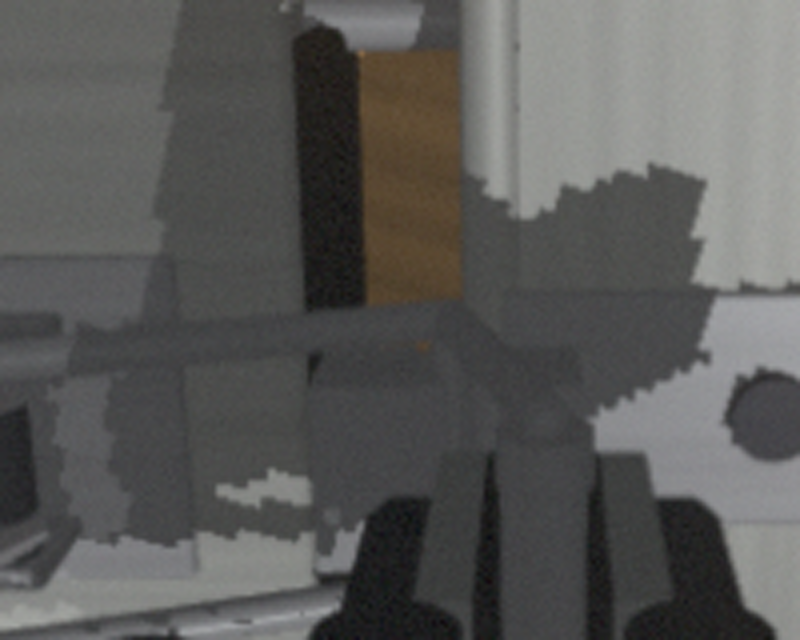

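Call:
{"op": "servo_tool", "data": {
  "targets": "0.01 0 0 0 3 0.2 5; 0.01 0 0 0 2 0.2 5; 0 0 0 0 0 0 5"
}}

```text
time: 9.63
tool_pos: [0.5186, 0.1157, 0.0964]
tcp_rot: [-0.434, 3.104, -0.004]
wrist_force: [-1.1, 2.3, 3.4]
width: 0.101
```

```bash
python3 - <<'E'
from h import *
path((1.2,0),(64,74),4)
s=bot.read_state();print((R.from_rotvec(s['tcp_rot']).inv()*R.from_matrix(downR(CP[2]))).as_rotvec())
E
```

```text
tcp [70.7 -0.6 96.4] qa [ 1.282 -0.247] True bar [61.9  0.  79.3] goal [ 1.452 -0.342] True F [-1.1  2.3  3.4]
0 0 0 0.6 1.4 1.5 5; 0 0 0 0.0 1.4 1.5 5; 0 0 0 0.0 1.3 1.6 5; 0 0 0 0.0 1.3 1.6 5; goal tcp [76.1  0.  90.1]
[-0.00371382  0.00712069 -0.0006546 ]
```

```bash
python3 - <<'E'
from h import *
import pickle
c=cam('scene');pickle.dump(c,open('scene9.pkl','wb'))
a=c['image'][190:235,325:390]
cv2.imwrite(f'pics/scene9.png',cv2.resize(a[:,:,::-1],None,fx=12,fy=12,interpolation=cv2.INTER_CUBIC))
P=lambda pts:((proj(c,case2w(CP,pts))-[325,190]+.5)*12).round(0).tolist()
print('lid corner',P([[36,-60,60]]),'keeper',P([[43.8,-12,82],[105,-12,82]]))
for x in (62.5,):
  for z in (74,79,84): print(z,P([[x,-18,z]]))
for q in (1.2,1.3,1.4): print('piv',P([[-26*np.cos(q-.14),-18,74+26*np.sin(q-.14)]]))
E
```

```text
lid corner [[273.0, 450.0]] keeper [[360.0, 246.0], [612.0, 309.0]]
74 [[428.0, 304.0]]
79 [[430.0, 292.0]]
84 [[432.0, 280.0]]
piv [[128.0, 173.0]]
piv [[138.0, 172.0]]
piv [[148.0, 172.0]]
```

View pics/scene9.png

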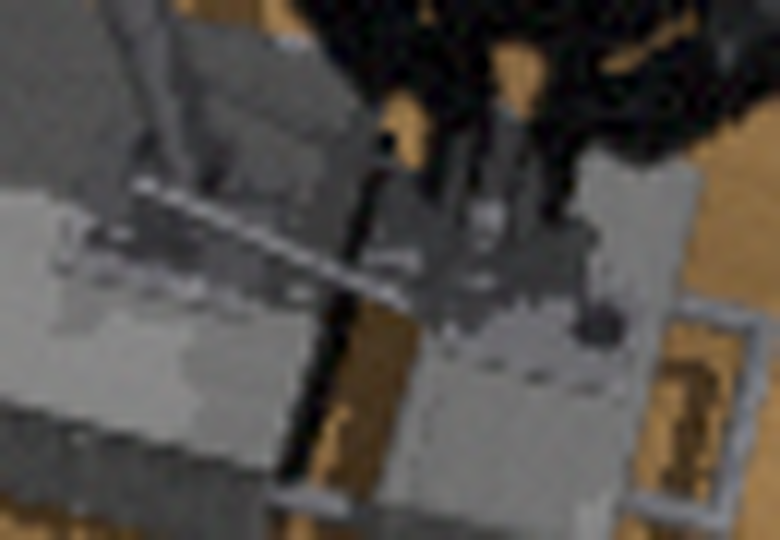

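Call:
{"op": "servo_tool", "data": {
  "targets": "0 0 0 0 0 0 26; 0 0 0 0 0 0 26; 0 0 0 0 0 0 26; 0 0 0 0 0 0 26; 0 0 0 0 0 -4 26; 0 0 0 0 0 -12 26; 0 0 0 0 0 -20 26; 0 0 0 0 0 -20 26"
}}

```text
time: 10.35
tool_pos: [0.5118, 0.1142, 0.1475]
tcp_rot: [0.433, -3.102, 0.005]
wrist_force: [0.2, 1.2, 0.6]
width: 0.302
```

Call:
{"op": "servo_tool", "data": {
  "targets": "0 0 0 0 0 -25 20; 0 0 0 0 0 -25 10; 0 0 0 0 0 -25 0; 0 0 0 0 0 -20 0; 0 0 0 0 0 0 0"
}}

```text
time: 10.77
tool_pos: [0.5141, 0.1146, 0.256]
tcp_rot: [0.433, -3.111, 0.004]
wrist_force: [-0.0, 0.2, 0.7]
width: -0.0
```

```bash
python3 - <<'E'
from h import *
import pickle
print(tc())
c=cam('wrist','pics/w10.png');pickle.dump(c,open('w10.pkl','wb'))
c=cam('scene');pickle.dump(c,open('scene10.pkl','wb'))
a=c['image'][165:245,300:400]
cv2.imwrite(f'pics/scene10.png',cv2.resize(a[:,:,::-1],None,fx=7,fy=7,interpolation=cv2.INTER_CUBIC))
E
```

```text
[ 70.84351701   4.12353743 256.01519248]
```

View pics/w10.png

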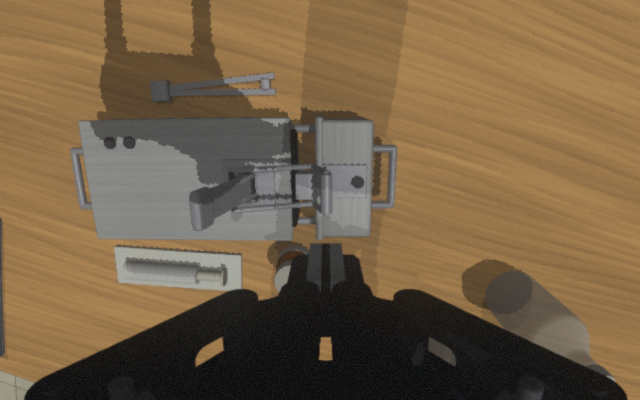

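View pics/scene10.png

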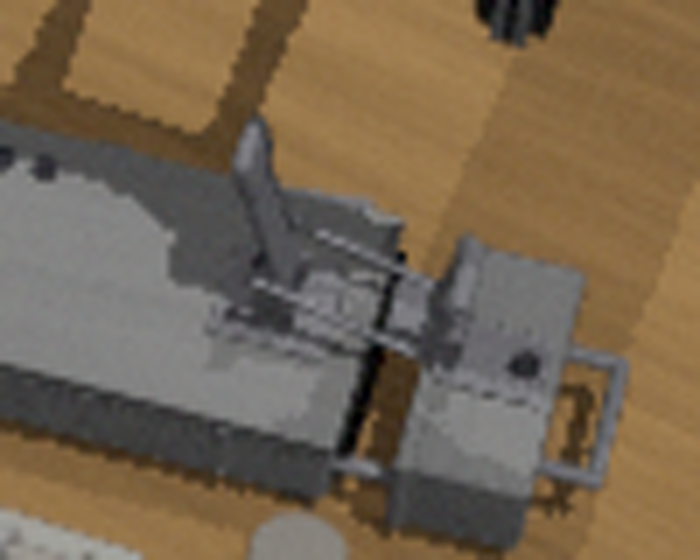

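```bash
python3 - <<'E'
from h import *
import pickle
w=pickle.load(open('w10.pkl','rb'));s=pickle.load(open('scene10.pkl','rb'))
a=w['image'][140:260,180:380,::-1];cv2.imwrite('pics/w10c.png',cv2.resize(a,None,fx=4,fy=4,interpolation=cv2.INTER_CUBIC))
for z,nm in ((74,'seated'),(84,'ontop')):
    for x in (61,63,65):
        v,ok=solve((x,z),0,(1.3,-.3));m=mech(*v)
        pw=((proj(w,case2w(CP,m))-[180,140]+.5)*4).round();ps=((proj(s,case2w(CP,m))-[300,165]+.5)*7).round()
        print(nm,x,v.round(2),pw.tolist(),ps.tolist())
E
```

```text
seated 61 [ 1.31 -0.33] [[539.0, 177.0], [588.0, 211.0], [46.0, 285.0]] [[431.0, 317.0], [467.0, 275.0], [242.0, 134.0]]
seated 63 [ 1.41 -0.34] [[548.0, 177.0], [600.0, 211.0], [90.0, 288.0]] [[436.0, 318.0], [473.0, 277.0], [263.0, 136.0]]
seated 65 [ 1.49 -0.35] [[556.0, 177.0], [610.0, 210.0], [133.0, 289.0]] [[441.0, 319.0], [479.0, 278.0], [283.0, 139.0]]
ontop 61 [ 1.19 -0.17] [[538.0, 186.0], [562.0, 224.0], [-5.0, 279.0]] [[433.0, 303.0], [457.0, 255.0], [216.0, 134.0]]
ontop 63 [ 1.28 -0.18] [[547.0, 186.0], [574.0, 224.0], [34.0, 284.0]] [[438.0, 304.0], [463.0, 257.0], [236.0, 134.0]]
ontop 65 [ 1.37 -0.2 ] [[555.0, 186.0], [586.0, 224.0], [74.0, 287.0]] [[443.0, 305.0], [469.0, 258.0], [256.0, 135.0]]
```

View pics/w10c.png

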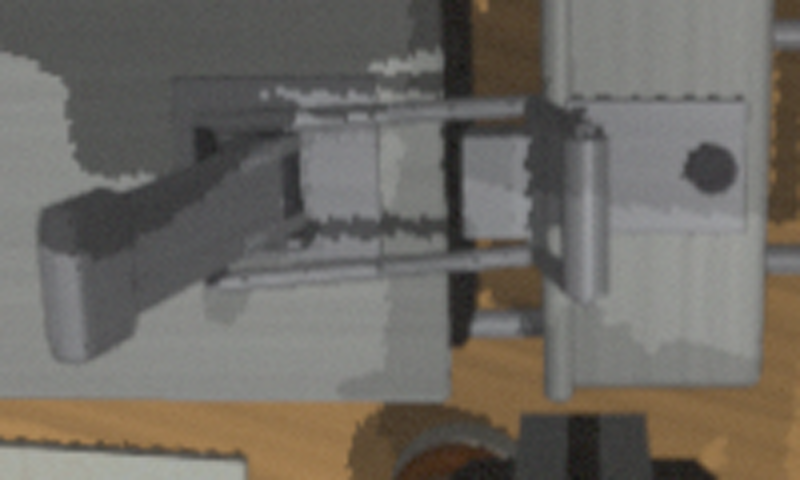

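```bash
python3 - <<'E'
from h import *
plan(case2w(CP,[22,0,175])[0],downR(CP[2]),8,0)
E
```

```text
-0.0003 -0.0008 -0.0002 -0.8 -6.1 9.6 0.0; -0.0003 -0.0008 -0.0002 -0.8 -6.1 9.6 0.0; -0.0003 -0.0008 -0.0002 -0.8 -6.1 9.6 0.0; -0.0003 -0.0008 -0.0002 -0.8 -6.1 9.6 0.0; -0.0003 -0.0008 -0.0002 -0.8 -6.1 9.6 0.0; -0.0003 -0.0008 -0.0002 -0.8 -6.1 9.6 0.0; -0.0003 -0.0008 -0.0002 -0.7 -6.1 9.6 0.0; -0.0003 -0.0008 -0.0002 -0.7 -6.1 9.6 0.0
```

Call:
{"op": "servo_tool", "data": {
  "targets": "0 -0.001 0 -0.8 -6.2 9.6 0; 0 -0.001 0 -0.8 -6.2 9.6 0; 0 -0.001 0 -0.8 -6.2 9.6 0; 0 -0.001 0 -0.8 -6.2 9.6 0; 0 -0.001 0 -0.8 -6.2 9.6 0; 0 -0.001 0 -0.5 -6.2 9.6 0; 0 0 0 -0.5 -6 9 0; 0 0 0 0 0 0 0"
}}

```text
time: 11.53
tool_pos: [0.5232, 0.0679, 0.1682]
tcp_rot: [0.431, -3.095, 0.003]
wrist_force: [-0.8, -0.3, -0.2]
width: -0.0
```

```bash
python3 - <<'E'
from h import *
c=cam('wrist','pics/w11.png');print(tc())
plan(case2w(CP,[10,0,151])[0],downR(CP[2]),5,0)
E
```

```text
[ 23.81903388   7.95424157 168.92257052]
0.0001 -0.0033 -0.0004 -1.7 -2.8 3.6 0.0; 0.0001 -0.0033 -0.0004 -1.6 -2.8 3.6 0.0; 0.0001 -0.0033 -0.0004 -1.6 -2.8 3.6 0.0; 0.0001 -0.0033 -0.0004 -1.6 -2.8 3.6 0.0; 0.0001 -0.0033 -0.0004 -1.6 -2.8 3.6 0.0
```

View pics/w11.png

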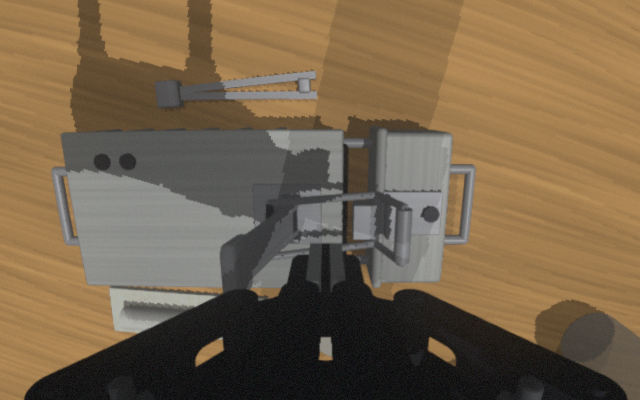

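Call:
{"op": "servo_tool", "data": {
  "targets": "0 -0.003 0 -2 -2.8 3.6 0; 0 -0.003 0 -2 -2.8 3.6 0; 0 -0.003 0 -2 -2.8 3.6 0; 0 -0.003 0 -1.5 -2.8 3.6 0; 0 -0.003 0 -1 -2.5 3 0; 0 0 0 0 0 0 0"
}}

```text
time: 12.08
tool_pos: [0.5384, 0.057, 0.1519]
tcp_rot: [-0.433, 3.107, 0.001]
wrist_force: [-0.3, 0.3, 0.0]
width: 0.002
```

```bash
cat >> h.py <<'E'
def press(q0,q1,n,r=78,h=7,c=8):
    s=bot.read_state();t=tc();print('tcp',t.round(1),'F',s['wrist_force'].round(1),'t',s['time'],'tilt',(R.from_rotvec(s['tcp_rot']).inv()*R.from_matrix(downR(CP[2]))).as_rotvec().round(3))
    pr=t
    for q in np.linspace(q0,q1,n):
        p=np.array([-r*np.cos(q)+h*np.sin(q)+c,0,74+r*np.sin(q)+h*np.cos(q)]);d=p-pr;pr=p
        print(f'0 0 0 {d[1]/n if 0 else 0:.1f} {d[0]:.1f} {-d[2]:.1f} 0; ',end='')
    print('\nend',pr.round(1))
E
python3 - <<'E'
from h import *
press(1.4,1.2,4)
E
```

```text
tcp [  8.8  -3.5 151.9] F [-0.3  0.3  0. ] t 12.0833 tilt [ 0.     0.005 -0.001]
0 0 0 0.0 -7.2 -0.1 0; 0 0 0 0.0 -5.2 0.6 0; 0 0 0 0.0 -5.1 0.9 0; 0 0 0 0.0 -5.1 1.3 0; 
end [-13.7   0.  149.2]
```

Call:
{"op": "servo_tool", "data": {
  "targets": "0 0 0 1 -5 0 0; 0 0 0 1 -4 0.4 0; 0 0 0 1 -4 0.5 0; 0 0 0 0 -4 0.8 0; 0 0 0 0 -4 1 0"
}}

```text
time: 12.5
tool_pos: [0.5417, 0.0359, 0.1499]
tcp_rot: [-0.434, 3.105, 0.005]
wrist_force: [0.0, 2.4, -1.1]
width: -0.001
```

```bash
python3 - <<'E'
from h import *
press(1.15,.7,8)
E
```

```text
tcp [-12.4  -0.8 149.9] F [ 0.   2.4 -1.1] t 12.5 tilt [ 0.002  0.006 -0.001]
0 0 0 0.0 -5.1 1.8 0; 0 0 0 0.0 -4.7 1.8 0; 0 0 0 0.0 -4.6 2.1 0; 0 0 0 0.0 -4.4 2.4 0; 0 0 0 0.0 -4.3 2.7 0; 0 0 0 0.0 -4.1 2.9 0; 0 0 0 0.0 -3.9 3.2 0; 0 0 0 0.0 -3.7 3.4 0; 
end [-47.1   0.  129.6]
```

Call:
{"op": "servo_tool", "data": {
  "targets": "0 0 0 0 -5 1.8 0; 0 0 0 0 -4.7 1.8 0; 0 0 0 0 -4.6 2.1 0; 0 0 0 0 -4.4 2.4 0"
}}

```text
time: 12.83
tool_pos: [0.5471, 0.0171, 0.1418]
tcp_rot: [-0.433, 3.105, 0.008]
wrist_force: [-0.7, 1.9, 1.5]
width: -0.002
```

```bash
python3 - <<'E'
from h import *
press(.92,.45,9)
c=cam('scene');a=c['image'][165:245,300:400]
cv2.imwrite(f'pics/scene12.png',cv2.resize(a[:,:,::-1],None,fx=7,fy=7,interpolation=cv2.INTER_CUBIC))
c=cam('wrist','pics/w12.png')
E
```

```text
tcp [-32.   -0.8 141.8] F [-0.7  1.9  1.5] t 12.8333 tilt [ 0.004  0.007 -0.001]
0 0 0 0.0 -1.7 1.5 0; 0 0 0 0.0 -3.8 2.6 0; 0 0 0 0.0 -3.7 2.8 0; 0 0 0 0.0 -3.5 3.0 0; 0 0 0 0.0 -3.3 3.2 0; 0 0 0 0.0 -3.1 3.4 0; 0 0 0 0.0 -2.9 3.6 0; 0 0 0 0.0 -2.7 3.7 0; 0 0 0 0.0 -2.5 3.9 0; 
end [-59.2   0.  114.2]
```

View pics/w12.png

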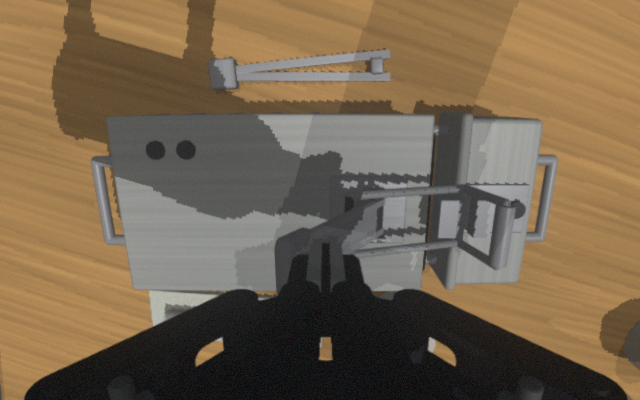

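View pics/scene12.png

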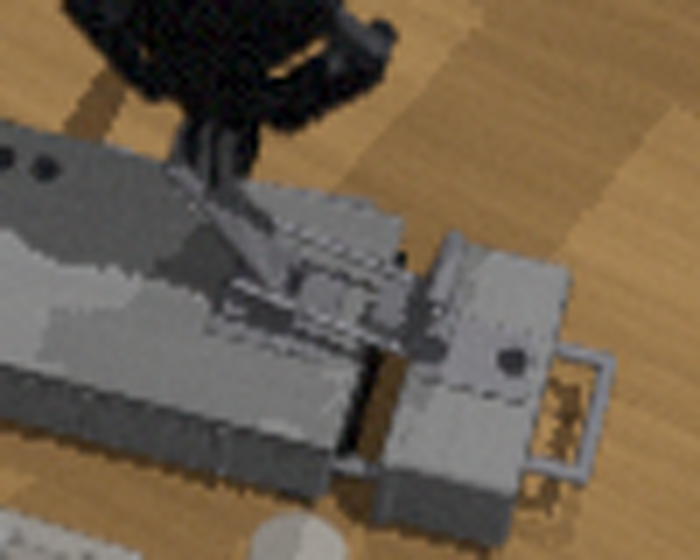

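Call:
{"op": "servo_tool", "data": {
  "targets": "0 0 0 0 -3 2 0; 0 0 0 0 -3.8 2.6 0; 0 0 0 0 -3.7 2.8 0; 0 0 0 0 -3.5 3 0; 0 0 0 0 -3.3 3.2 0; 0 0 0 0 -3.1 3.4 0"
}}

```text
time: 13.43
tool_pos: [0.5532, -0.0043, 0.1237]
tcp_rot: [-0.433, 3.105, 0.007]
wrist_force: [-1.3, 2.6, 2.0]
width: -0.001
```

```bash
python3 - <<'E'
from h import *
press(.58,.2,6)
E
```

```text
tcp [-54.2  -0.8 123.7] F [-1.3  2.6  2. ] t 13.4333 tilt [ 0.004  0.007 -0.001]
0 0 0 0.0 0.8 1.1 0; 0 0 0 0.0 -3.5 4.8 0; 0 0 0 0.0 -3.1 5.1 0; 0 0 0 0.0 -2.7 5.3 0; 0 0 0 0.0 -2.3 5.5 0; 0 0 0 0.0 -1.9 5.6 0; 
end [-67.1   0.   96.4]
```

Call:
{"op": "servo_tool", "data": {
  "targets": "0 0 0 0 -1.5 3 0; 0 0 0 0 -2.2 3.5 0; 0 0 0 0 -2.2 3.5 0; 0 0 0 0 -2 4 0; 0 0 0 0 -1.8 4 0; 0 0 0 0 -1.5 4 0"
}}

```text
time: 13.93
tool_pos: [0.557, -0.0177, 0.0992]
tcp_rot: [-0.433, 3.105, 0.004]
wrist_force: [-0.2, 2.0, 1.3]
width: 0.002
```

```bash
python3 - <<'E'
from h import *
press(.3,.0,5)
E
```

```text
tcp [-68.1  -0.8  99.2] F [-0.2  2.   1.3] t 13.9333 tilt [ 0.002  0.006 -0.001]
0 0 0 0.0 3.7 -4.5 0; 0 0 0 0.0 -2.0 5.5 0; 0 0 0 0.0 -1.6 5.6 0; 0 0 0 0.0 -1.2 5.8 0; 0 0 0 0.0 -0.7 5.8 0; 
end [-70.   0.  81.]
```

```bash
python3 - <<'E'
from h import *
c=cam('scene');a=c['image'][165:245,300:400]
cv2.imwrite(f'pics/scene13.png',cv2.resize(a[:,:,::-1],None,fx=7,fy=7,interpolation=cv2.INTER_CUBIC))
c=cam('wrist','pics/w13.png')
E
```

```text
(no output)
```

View pics/w13.png

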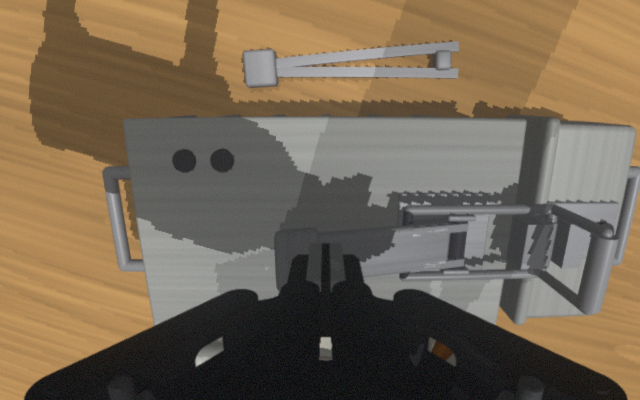

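View pics/scene13.png

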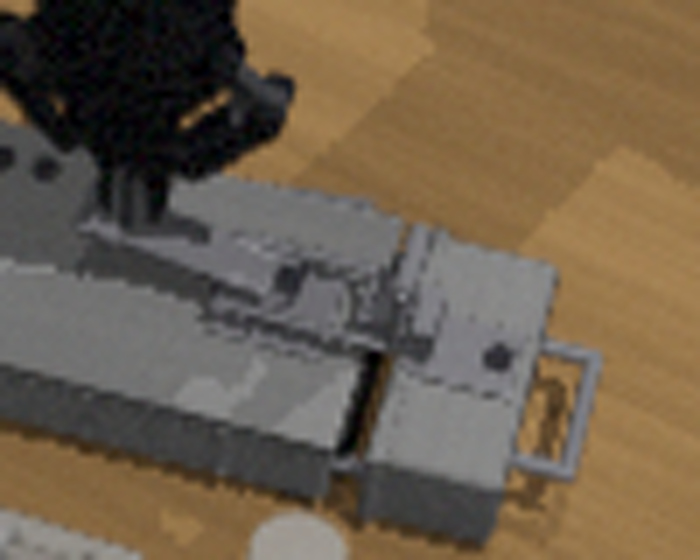

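Call:
{"op": "servo_tool", "data": {
  "targets": "0 0 0 0 -1 3 0; 0 0 0 0 -0.8 3.5 0; 0 0 0 0 -0.6 3.5 0; 0 0 0 0 -0.4 3.5 0"
}}

```text
time: 14.37
tool_pos: [0.5582, -0.0212, 0.0848]
tcp_rot: [-0.434, 3.105, 0.002]
wrist_force: [-1.3, 0.2, 0.4]
width: 0.003
```

```bash
python3 - <<'E'
from h import *
press(.1,.0,3)
E
```

```text
tcp [-71.8  -1.   84.8] F [-1.3  0.2  0.4] t 14.3667 tilt [ 0.     0.006 -0.   ]
0 0 0 0.0 2.9 -4.0 0; 0 0 0 0.0 -0.6 3.9 0; 0 0 0 0.0 -0.4 3.9 0; 
end [-70.   0.  81.]
```

Call:
{"op": "servo_tool", "data": {
  "targets": "0 0 0 0 0 2 0; 0 0 0 0 0 2 0; 0 0 0 0 0 2 0; 0 0 0 0 0 2 0"
}}

```text
time: 14.7
tool_pos: [0.5585, -0.0216, 0.0807]
tcp_rot: [-0.435, 3.106, 0.001]
wrist_force: [-7.8, -0.1, 15.7]
width: -0.003
```

```bash
python3 - <<'E'
from h import *
press(.1,.0,3)
E
```

```text
tcp [-72.3  -1.2  80.7] F [-7.8 -0.1 15.7] t 14.7 tilt [-0.     0.005 -0.   ]
0 0 0 0.0 3.4 -8.1 0; 0 0 0 0.0 -0.6 3.9 0; 0 0 0 0.0 -0.4 3.9 0; 
end [-70.   0.  81.]
```

Call:
{"op": "servo_tool", "data": {
  "targets": "0 0 0 0 0 0 0; 0 0 0 0 0 -5 0; 0 0 0 0 0 -15 0; 0 0 0 0 0 -30 0; 0 0 0 0 0 -30 0; 0 0 0 0 0 -30 0; 0 0 0 0 0 -30 0; 0 0 0 0 0 -10 0"
}}

```text
time: 15.37
tool_pos: [0.5545, -0.0213, 0.2323]
tcp_rot: [0.435, -3.107, -0.004]
wrist_force: [1.5, 0.1, 1.4]
width: -0.006
```

```bash
python3 - <<'E'
from h import *
print(tc(),bot.read_state()['wrist_force'].round(1))
c=cam('scene');a=c['image'][165:275,260:400]
cv2.imwrite(f'pics/scene14.png',cv2.resize(a[:,:,::-1],None,fx=5,fy=5,interpolation=cv2.INTER_CUBIC))
c=cam('wrist','pics/w14.png')
a=c['image'][100:290,200:520,::-1];cv2.imwrite('pics/w14c.png',cv2.resize(a,None,fx=2.5,fy=2.5,interpolation=cv2.INTER_CUBIC))
P=lambda pts:((proj(c,case2w(CP,pts))-[200,100]+.5)*2.5).round().tolist()
for q in (0,.1,.2): print(q,P([[-92*np.cos(q)+7*np.sin(q),0,74+92*np.sin(q)+7*np.cos(q)]]))
u=lambda x,z:P([[x,0,z]])
print([ (g,P([[44+g-3.5,18,74],[36+g,40,60]])) for g in (0,5,10,15)], P([[36,40,60]]))
E
```

```text
[-70.89350348   2.61737877 232.33140807] [1.5 0.1 1.4]
0 [[250.0, 224.0]]
0.1 [[251.0, 230.0]]
0.2 [[256.0, 237.0]]
[(0, [[629.0, 170.0], [609.0, 102.0]]), (5, [[643.0, 170.0], [622.0, 102.0]]), (10, [[657.0, 170.0], [636.0, 103.0]]), (15, [[671.0, 170.0], [649.0, 103.0]])] [[609.0, 102.0]]
```

View pics/w14c.png

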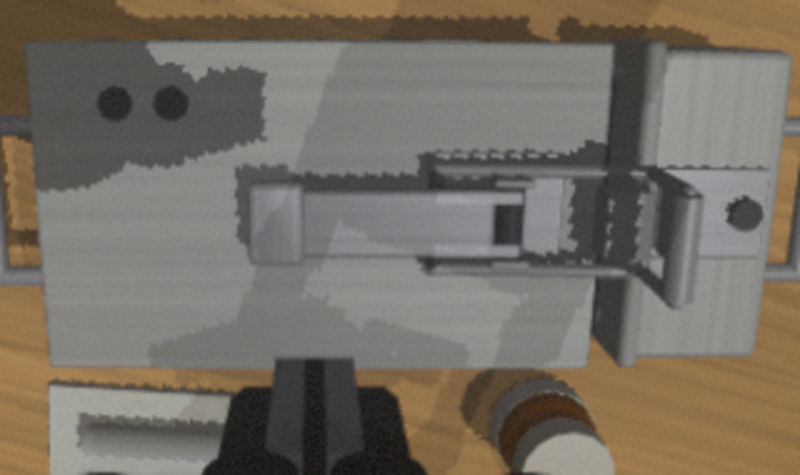

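View pics/scene14.png

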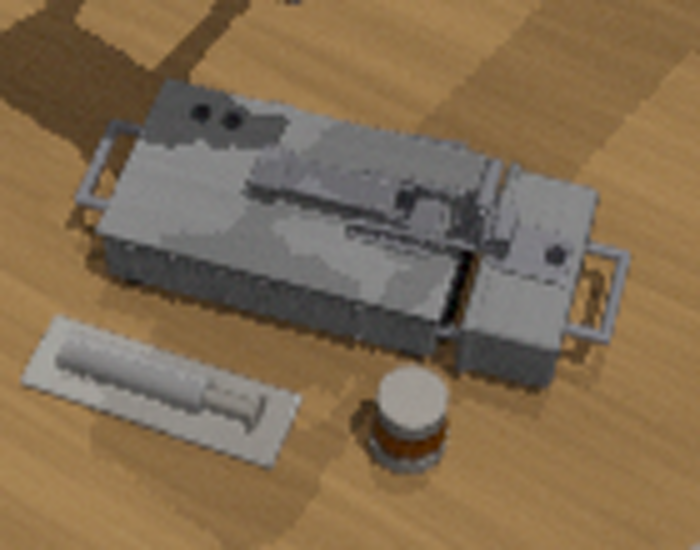

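```bash
python3 - <<'E'
from h import *
print(finish_job())
E
```

```text
the job is handed in; nothing more can be done
None
```

The latch is closed and the job is handed in, at about 15.4 s of the 64 s allowed. I pinched the loop by its grip rod and lowered the cross bar into the keeper's slot in small steps. After letting go and backing off, I pushed the lever over centre with the shut fingertips until it met its hard stop.

**Seating:**
- The highest wrist-force component I read while feeling for the slot was 14.4 N, against the 25 N limit.
- My height estimate from the gripper pose was about 5 mm too high while the bar was in the slot (79 mm instead of 74 mm). I relied on other signs that it was seated: the cover moved in when I pushed the loop towards the lever, and the slope of the loop's wires in the scene camera matched a seated bar.
- That test push moved the cover in about 2.5 mm; I then backed off until little force was left.

**Lever:** pressing took about 2 to 3 N on the way down. It stopped at the expected height with about 16 N on it, against the 40 N limit.

**Last pictures:** with the arm raised clear, they show:
- the lever lying flat where it should be when fully home
- the loop hooked in the keeper
- the cover pulled in, with a gap of roughly 8 to 10 mm by eye, which fits the keeper setting I saw
- the jar, syringe pack and forceps where they were

The last pictures do not show the bottles or the dish; I saw no sign of contact with them.

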